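# Make up a parcel tray and set the label printer's weight class

## Task

Make up the parcel: first fold the three loose walls of the card tray upright, then put every stationery item waiting on the right of the tray (three or four of stapler, tape measure, glue stick and coin jar) inside it, on its floor, any way up, with the walls left standing. Once it is packed, turn the handwheel on the label printer until the orange pointer on its far rim stands at the red clip, let go, and leave the candle and the spray bottle where they are.

Things in the scene. Friction and masses are not known exactly. Their poses are not given: they have to be found in the camera images.
- tray_floor (a point): centre of the top of the tray's floor, 12 mm above the worktop. Brown card tray on a grey board screwed to the worktop (it cannot move). Inside it is 180 mm (x) by 200 mm (y). x points to the back wall, which is fixed upright, 50 mm high and 5 mm thick; y to the tray's left, z up. The other three walls (front at -x, left at +y, right at -y) are hinged along the floor's edges
- wall_front (a joint): angle of the front wall of the tray: 0 lying flat, pointing outwards to the tray's -x; 1.57 upright; it stops at 1.60. It swings freely either way against a light friction (0.09 N m), stays where it is left, starts half up at 0.5 to 0.85, and can be pushed up from outside and below by its outer edge
- wall_left (a joint): angle of the left wall of the tray: 0 lying flat, pointing outwards to the tray's +y; 1.57 upright; it stops at 1.60. It swings freely either way against a light friction (0.09 N m), stays where it is left, starts half up at 0.5 to 0.85, and can be pushed up from outside and below by its outer edge
- wall_right (a joint): angle of the right wall of the tray: 0 lying flat, pointing outwards to the tray's -y; 1.57 upright; it stops at 1.60. It swings freely either way against a light friction (0.09 N m), stays where it is left, starts half up at 0.5 to 0.85, and can be pushed up from outside and below by its outer edge
- wall_front_hinge (a point): mid-point of the hinge line of the front wall, along the floor's -x edge and level with the floor's top; axes those of the tray (x towards its fixed back wall, y to its left). The wall is a plate 198 mm wide along the hinge, 50 mm from hinge to outer edge and 5 mm thick
- wall_left_hinge (a point): mid-point of the hinge line of the left wall, along the floor's +y edge and level with the floor's top; axes those of the tray (x towards its fixed back wall, y to its left). The wall is a plate 178 mm wide along the hinge, 50 mm from hinge to outer edge and 5 mm thick. Beyond the tray on the left a wall cabinet hangs 0.45 m above the worktop (world x over 0.57, y over 0.31): keep the wrist clear of it
- wall_right_hinge (a point): mid-point of the hinge line of the right wall, along the floor's -y edge and level with the floor's top; axes those of the tray (x towards its fixed back wall, y to its left). The wall is a plate 178 mm wide along the hinge, 50 mm from hinge to outer edge and 5 mm thick
- stapler_mid (a point): centre of the red and black desk stapler, 150 x 34 x 41 mm (x, y, z), lying on its base, long axis x; its centre is 20 mm above what it stands on, and the arm does not move. It may be absent (None from the start)
- tape_measure_mid (a point): centre of the yellow tape measure, 32 x 74 x 60 mm (x, y, z), standing on edge; centre 30 mm above what it stands on. It may be absent
- glue_stick_mid (a point): centre of the white and orange glue stick, 28 mm in diameter and 92 mm long along its z, standing upright at the start (centre 46 mm up). It may be absent
- coin_jar_mid (a point): centre of the round glass jar of coins (solid), 58 mm in diameter and 60 mm high along its z, standing at the start (centre 30 mm up). It may be absent
- wheel_grip (a point): point on the upright axis of the label printer's black handwheel (98 mm across, flat-topped), 123 mm above the worktop: it is in the raised grey finger bar across the hub, 60 mm long, 14 mm wide, whose top is 10 mm above this point and whose foot (the wheel's face) is 20 mm below it. x runs along the bar, towards the pointer. The wheel is on a white printer 140 (x) x 120 (y) x 78 mm, fixed to the worktop
- class_wheel (a joint): angle of the handwheel, positive anticlockwise seen from above; 0 when its pointer points to the printer's far side (the printer's +x), range -1.3 to 1.3, starts at 0.5 to 1.0. It has a light friction (0.06 N m), no spring, and stays where it is left
- pointer_tip (a point): tip of the orange pointer on the far rim of the handwheel, 62.5 mm from its axis; x points outwards from the axis along the pointer
- clip_mark (a point): point directly above the red clip (8 mm wide, standing out 24 mm) on the metal collar under the handwheel, 62.5 mm from the wheel's axis and at the pointer tip's height: the pointer tip must come here. The clip is fixed and sits 0.1 to 0.75 rad clockwise of the printer's far side
- candle_1_mid (a point): centre of a bystander: pink candle in a glass, 76 mm across, 90 mm high
- spray_bottle_mid (a point): centre of a bystander: purple spray bottle, 43 mm across, 146 mm high
Mind the look-alikes: they are no part of the job. There is more than one size of the part that bears tape_measure_mid; the job needs the largest.

How it is judged:
By the outcome, as a careful person would: the job done as asked, in the order asked, and still so for the second after the job is handed in, with the robot touching nothing.
Of stapler, tape_measure, glue_stick, coin_jar only 3 to 4 are there at a start; the rules pass over those that are not, and their reading is None.
At some moment in a run one of stapler, tape_measure, glue_stick, coin_jar may be knocked a few centimetres aside while the robot is not near it.
Once in a run the grip may slacken for a moment while it holds something.
It also fails if it takes over 208 s, if anything falls off the work surface, if the arm or the gripper's body presses on something with over 40 N, if the wrist force passes 120 N, or if a joint passes its speed limit or range.

## Robot

A 6-joint arm with a two-finger parallel gripper is mounted at the origin on a cart in front of the work surface, level with it; the furniture and walls round the work are solid. World frame = base frame: x ahead of the robot, y to its left, z up, the work surface at z = 0. Lengths are in m, angles in rad, forces in N, time in s.
With the tool pointing down it reaches from about 0.325 to 0.775 m from the base axis. Payload 5.5 kg.
Tool frame: the origin (TCP) lies at the very end of the fingers, on their centre line; the grasp point (between the pads) lies 19 mm behind it (env.pinch_z is the distance from the TCP to the grasp point, in m); z points along the fingers, x is the direction in which the jaws open and shut, and the axes are right-handed (so a half turn about z gives the same grasp; the last joint's range is limited). The gripper opens to 85 mm and grips with 20 to 120 N. Pads are 22 mm wide; open, the fingers measure 114 mm over their backs; the gripper's body (76 mm by 85 mm) begins 54 mm behind the grasp point. The pads swing forward as they close: fully open they stand 13 mm farther back than shut.
Start: joints at [-1.347, 0.091, 1.231, -0, 1.82, -0.057], TCP at [0.166, -0.577, 0.231] pointing down, gripper open.
Joint ranges: [-2.87, 2.87], [-0.86, 2.18], [0.17, 2.46], [-1.51, 4.65], [0.06, 2.69], [-2.65, 2.65]. Speed limits (rad/s): [2.57, 2.57, 3.01, 3.14, 3.14, 3.14].

## Interface

Orientations are given as a 3x3 rotation matrix whose columns are the frame's x, y, z axes.
In Python, from plant import sense, eyes, env gives the robot as it stands.
- The arm moves only by the tool jog_arm, never from a script. Its argument "deltas" is a list of rows, each an object with "xyz": the shift along the world's x, y, z in m, a list of three; "twist": the turn about the world's z in degrees; "gripper": the opening, from 0 (shut) to 1 (fully open). A call has exactly 10 rows; each row shifts and turns the commanded pose from where the row before left it; what a row does not reach is not made up. A row lasts 1/12 s, in which the tool goes at most 41.7 mm and 7.16 degrees, less where a joint would pass 70% of its speed; a pose out of reach is approached as far as the arm can. A call with a gripper value outside its range is refused whole. The fingers move at their own pace and stop on an object; "squeeze" is the grip in N (left out, the last holds). Time passes only in rows, so rows that do not move let the fingers close, or fill a call up. It gives the time, the measured TCP pose, the force and the opening at its end, in the units of the state.
- sense(): the state, without advancing time (a new reading comes with each control period).
- eyes.snapshot(name): name is "side" or "top"; returns a dict with "color" (480x640x3 uint8, red, green, blue), "z_map" (480x640 float32, m along the optical axis (not along the pixel's ray), 0 where there is no reading), "camera_matrix" (3x3 intrinsics, pixels), "R" (3x3) and "t" (3): a world point X has camera coordinates R X + t. Camera axes: x right, y down, z forward; pixel columns grow to the right and rows downward; lengths in m; the calibration is good to about 2 mm. A picture is of the moment at which its call begins.
- env.hand_in(): hands the job in, once; it reports no verdict.
The state is a dict: "time": time; "q": joint angles; "joint_velocities": joint speeds; "tau": joint torques, N m; "ee_pos": TCP position; "ee_rot": TCP orientation; "force": force on the tool from outside, world axes, zero at the start; "wrist_torque": the same for the moment, N m; "gripper_width": finger opening in m.
Only numpy, scipy, OpenCV 4.12 (cv2) and the standard library are available. Lean on these libraries where they do the work, as an engineer would, in place of code of your own. Each camera call takes 0.05 s, during which the arm holds its last target.

## Working session

There is one attempt and no reset: what is moved stays moved. The work goes in short steps, Python scripts to look and compute and a tool call to move; the robot and the scene stay as the last step left them, time stands still between calls to the robot, and variables do not carry over. Pictures are saved under pics/ and viewed, and the job is handed in when it is done.

Besides the shell and the picture viewer there is one more tool, called as name([rows], argument=value, ...), one row to a line, values as JSON. jog_arm: Moves the arm, as the interface text tells. Its arguments: {"type":"object","properties":{"deltas":{"type":"array","items":{"type":"object","properties":{"xyz":{"type":"array","items":{"type":"number"}},"twist":{"type":"number"},"gripper":{"type":"number"}}}},"squeeze":{"type":"number"}},"required":["deltas"]}

```bash
ls; mkdir -p pics
cat > h.py <<'E'
import numpy as np, cv2, pickle
from plant import sense, eyes, env
def snap(n,f=None):
    s=eyes.snapshot(n)
    if f: cv2.imwrite('pics/'+f+'.png',s['color'][:,:,::-1])
    pickle.dump(s,open('pics/last_'+n+'.pkl','wb'))
    return s
def pts(s):
    z=s['z_map'];K=s['camera_matrix'];v,u=np.mgrid[:480,:640]
    c=np.stack([(u-K[0,2])/K[0,0]*z,(v-K[1,2])/K[1,1]*z,z],-1)
    P=(c-s['t'])@s['R']
    P[z==0]=np.nan
    return P
def load(n): return pickle.load(open('pics/last_'+n+'.pkl','rb'))
E
python3 - <<'E'
from h import *
st=sense();print(st)
for n in('top','side'):
    s=snap(n,n+'0');print(n,s['camera_matrix'],s['R'],s['t'])
E
```

```text
pics
{'time': 0.0, 'q': array([-1.34670710e+00,  9.18591100e-02,  1.23190481e+00, -3.29540574e-08,
        1.81977849e+00, -5.66930687e-02]), 'joint_velocities': array([ 9.19951852e-04, -4.95952451e-05, -7.92856722e-04,  9.21068654e-05,
        5.86053284e-04,  6.65201592e-04]), 'tau': array([ 6.52577601e-04, -4.58725047e+01, -4.18027639e+01,  9.33955334e-06,
        1.15113426e-02,  2.78750258e-05]), 'ee_pos': array([ 0.16620413, -0.57622814,  0.23014002]), 'ee_rot': array([[ 2.77106960e-01, -9.60838980e-01, -4.33302429e-04],
       [-9.60837105e-01, -2.77107277e-01,  1.90099692e-03],
       [-1.94662319e-03, -1.10446426e-04, -9.99998099e-01]]), 'force': array([0.60625816, 0.38071646, 1.10161131]), 'wrist_torque': array([0.03324773, 0.01897724, 0.02598854]), 'gripper_width': 0.0853782880097411}
top [[551.36569382   0.         317.54682298]
 [  0.         551.36569382 240.30060766]
 [  0.           0.           1.        ]] [[ 0.01203611 -0.999583    0.02624783]
 [-0.99498155 -0.01458007 -0.09899061]
 [ 0.09933202 -0.02492464 -0.99474213]] [-0.03124642  0.63204808  1.38276737]
side [[537.41892544   0.         335.25231106]
 [  0.         537.41892544 239.1291171 ]
 [  0.           0.           1.        ]] [[-0.8688194  -0.4944598   0.02573639]
 [-0.21506565  0.33005303 -0.91913642]
 [ 0.44598164 -0.80409857 -0.39309779]] [0.54892523 0.23632054 1.20709986]
```

View pics/top0.png

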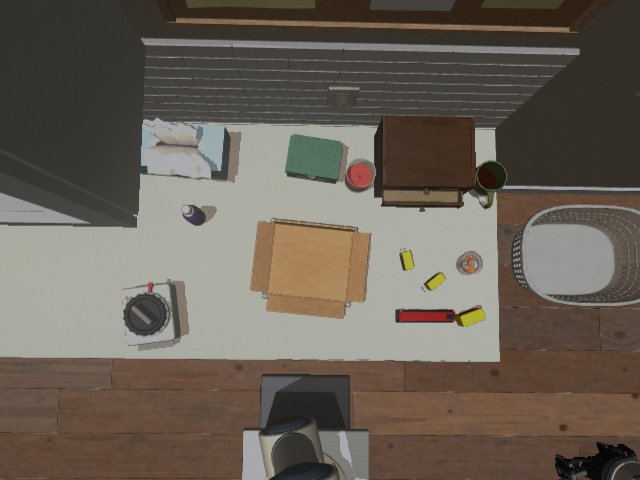

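View pics/side0.png

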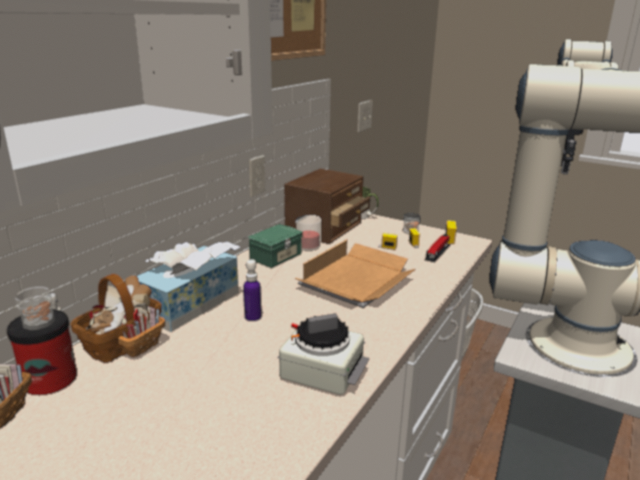

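Run:
```python
from h import *
s=load('top');P=pts(s)
c=s['color']
a=cv2.resize(c[205:350,230:500],None,fx=2.9,fy=2.9,interpolation=cv2.INTER_CUBIC)
cv2.imwrite('pics/z1.png',a[:,:,::-1])
b=cv2.resize(c[265:365,100:200],None,fx=6,fy=6,interpolation=cv2.INTER_CUBIC)
cv2.imwrite('pics/z2.png',b[:,:,::-1])
np.set_printoptions(precision=4,suppress=True)
for u,v in [(310,262),(425,316),(471,316),(434,282),(407,260),(469,263),(147,313),(360,176),(193,214),(260,250),(305,308),(360,262),(310,222),(127,300),(150,287),(490,350)]:
    print(u,v,P[v,u])
hsv=cv2.cvtColor(c,cv2.COLOR_RGB2HSV)
y=((hsv[...,0]>22)&(hsv[...,0]<34)&(hsv[...,1]>180)&(hsv[...,2]>80)).astype(np.uint8)
n,l,stt,ce=cv2.connectedComponentsWithStats(y)
for i in range(1,n):
    if stt[i,4]>30:
        q=P[l==i];q=q[~np.isnan(q[:,0])]
        top=q[q[:,2]>np.percentile(q[:,2],90)-.006]
        r=cv2.minAreaRect((top[:,:2]*1000).astype(np.float32))
        print(ce[i],stt[i],'zmax',np.percentile(q[:,2],90),top.mean(0),r)
```

```text
310 262 [ 0.5774 -0.0044  0.0158]
425 316 [ 0.4432 -0.2964  0.0415]
471 316 [ 0.4452 -0.4076  0.0608]
434 282 [ 0.5292 -0.3194  0.0444]
407 260 [ 0.5841 -0.2508  0.0439]
469 263 [ 0.5791 -0.412   0.0364]
147 313 [0.445  0.3848 0.099 ]
360 176 [ 0.8007 -0.1306  0.0381]
193 214 [0.6844 0.2817 0.1084]
260 250 [0.6052 0.1238 0.0333]
305 308 [0.4596 0.0069 0.0326]
360 262 [ 0.578  -0.132   0.0338]
310 222 [ 0.6825 -0.0031  0.009 ]
127 300 [0.4753 0.4331 0.1007]
150 287 [0.5072 0.3845 0.0838]
490 350 [ 0.3565 -0.4736  0.0023]
[436.7292 280.0833] [427 274  18  15  96] zmax 0.04873990209130433 [ 0.534  -0.3258  0.0462] ((532.1944580078125, -323.29241943359375), (19.10979461669922, 44.164730072021484), 38.634796142578125)
[472.2902 316.6314] [461 308  24  18 255] zmax 0.06441345256746842 [ 0.4432 -0.4111  0.0618] ((443.54803466796875, -410.9429931640625), (26.7680721282959, 59.16267013549805), 20.54776382446289)
```

```bash
sleep 0
```

```text
(no output)
```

View pics/z1.png

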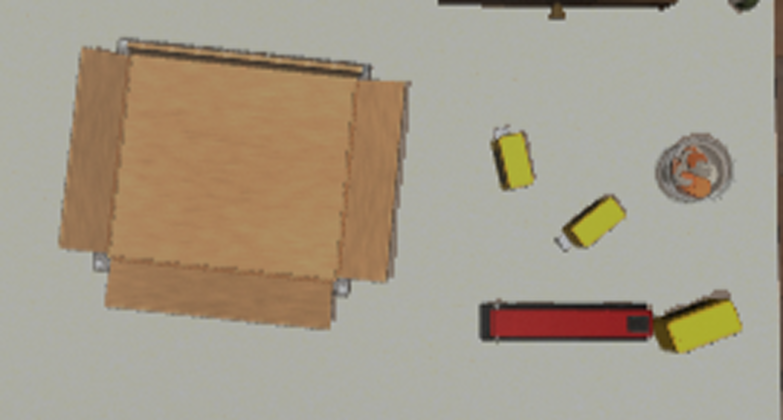

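View pics/z2.png

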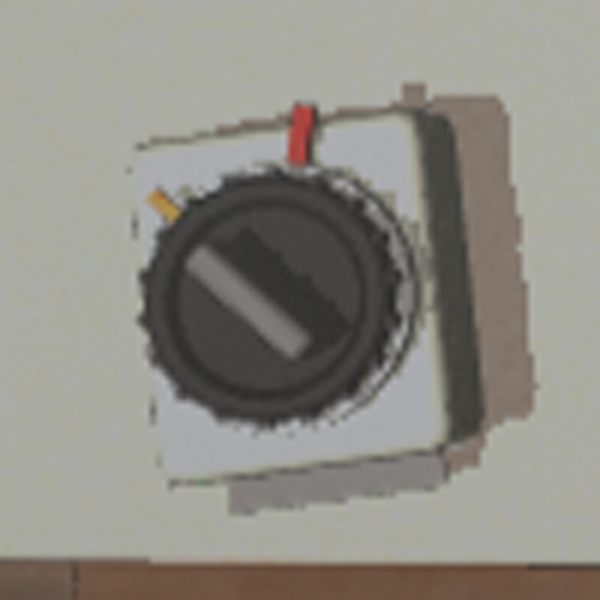

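Run:
```python
from h import *
np.set_printoptions(precision=4,suppress=True)
s=load('top');P=pts(s);c=s['color']
print('cam',-s['R'].T@s['t'])
# worktop plane
for (u,v) in [(230,230),(240,330),(390,230),(390,330),(450,240),(420,300),(480,345),(200,240),(215,320),(110,240)]:
    print(u,v,np.nanmedian(P[v-3:v+4,u-3:u+4].reshape(-1,3),axis=0))
def plane(p):
    p=p[~np.isnan(p[:,0])]
    for k in range(5):
        m=p.mean(0);w=np.linalg.svd(p-m)[2][2] if len(p)<3000 else np.linalg.eigh(np.cov((p-m).T))[1][:,0]
        r=np.abs((p-m)@w);p=p[r<max(2*np.median(r),.001)]
    if w[2]<0:w=-w
    return m,w
def reg(u0,u1,v0,v1): return P[v0:v1,u0:u1].reshape(-1,3)
F=plane(reg(280,345,235,285));print('floor',F)
# zoom px /2.9 + (230,205)
L=plane(reg(258,266,232,282));R=plane(reg(356,364,240,295));Fr=plane(reg(275,338,302,312))
for n,(m,w) in dict(L=L,R=R,F=Fr).items():
    d=np.cross(w,F[1]);d/=np.linalg.norm(d)
    A=np.array([w,F[1],d]);x=np.linalg.solve(A,[w@m,F[1]@F[0],d@F[0]])
    print(n,m,w,'ang',np.arccos(w@F[1]),'hinge pt',x,'dir',d,np.degrees(np.arctan2(d[1],d[0])))
hsv=cv2.cvtColor(c,cv2.COLOR_RGB2HSV)
print(hsv[262,310],hsv[308,305],hsv[250,262])
```

```text
cam [0.4919 0.0124 1.4389]
230 230 [ 0.6593  0.2059 -0.0002]
240 330 [0.401  0.1729 0.0012]
390 230 [ 0.6654 -0.2139  0.0003]
390 330 [ 0.4049 -0.214   0.0007]
450 240 [ 0.6413 -0.374   0.0006]
420 300 [ 0.4831 -0.2925  0.0009]
480 345 [ 0.3686 -0.4485  0.0006]
200 240 [ 0.6322  0.2833 -0.    ]
215 320 [ 0.4255  0.2382 -0.0001]
110 240 [ 0.6286  0.5159 -0.0009]
floor (array([ 0.5836, -0.0097,  0.0126]), array([0.0009, 0.0006, 1.    ]))
L [0.59   0.1201 0.028 ] [-0.042  -0.6083  0.7926] ang 0.6564783387097108 hinge pt [0.5913 0.0999 0.0126] dir [-0.9976  0.0699  0.0008] 175.9915663385386
R [ 0.5666 -0.1309  0.0298] [0.0504 0.5826 0.8112] ang 0.623898897070176 hinge pt [ 0.5753 -0.1078  0.0127] dir [ 0.9964 -0.0851 -0.0008] -4.880050818080438
F [0.463  0.0058 0.0271] [ 0.5695 -0.0445  0.8208] ang 0.6072004335406992 hinge pt [ 0.4832 -0.0018  0.0127] dir [-0.0788 -0.9969  0.0007] -94.52017077568499
[ 17 119 172] [ 15 120 151] [ 14 111 140]
```

jog_arm([
  {"xyz":[0.02,0.02,0],"twist":-2.1,"gripper":0},
  {"xyz":[0.02,0.02,0],"twist":-2.1,"gripper":0},
  {"xyz":[0.02,0.02,0],"twist":-2.1,"gripper":0},
  {"xyz":[0.02,0.02,0],"twist":-2.1,"gripper":0},
  {"xyz":[0.02,0.02,0],"twist":-2.1,"gripper":0},
  {"xyz":[0.02,0.02,0],"twist":-2.1,"gripper":0},
  {"xyz":[0.02,0.02,0],"twist":-2.1,"gripper":0},
  {"xyz":[0.02,0.02,0],"twist":-2.1,"gripper":0},
  {"xyz":[0.02,0.02,0],"twist":-2.1,"gripper":0},
  {"xyz":[0.02,0.02,0],"twist":-2.1,"gripper":0},
])

```text
time: 0.93
ee_pos: [0.3669, -0.3753, 0.2308]
ee_rot: [[-0.088, -0.996, -0.001], [-0.996, 0.088, 0.001], [-0.001, 0.001, -1.0]]
force: [-0.1, -1.4, 0.1]
gripper_width: -0.0001
```

jog_arm([
  {"xyz":[0.02,0.02,0],"gripper":0},
  {"xyz":[0.02,0.02,0],"gripper":0},
  {"xyz":[0.02,0.02,0],"gripper":0},
  {"xyz":[0.02,0.02,0],"gripper":0},
  {"xyz":[0.02,0.02,-0.02],"gripper":0},
  {"xyz":[0.02,0.02,-0.02],"gripper":0},
  {"xyz":[0.02,0.02,-0.02],"gripper":0},
  {"xyz":[0.02,0.02,-0.02],"gripper":0},
  {"xyz":[0.02,0.02,-0.02],"gripper":0},
  {"xyz":[0.01,0.017,-0.02],"gripper":0},
])

```text
schema error: expected keys xyz, twist, gripper
```

jog_arm([
  {"xyz":[0.02,0.02,0],"twist":0,"gripper":0},
  {"xyz":[0.02,0.02,0],"twist":0,"gripper":0},
  {"xyz":[0.02,0.02,0],"twist":0,"gripper":0},
  {"xyz":[0.02,0.02,0],"twist":0,"gripper":0},
  {"xyz":[0.02,0.02,-0.02],"twist":0,"gripper":0},
  {"xyz":[0.02,0.02,-0.02],"twist":0,"gripper":0},
  {"xyz":[0.02,0.02,-0.02],"twist":0,"gripper":0},
  {"xyz":[0.02,0.02,-0.02],"twist":0,"gripper":0},
  {"xyz":[0.02,0.02,-0.02],"twist":0,"gripper":0},
  {"xyz":[0.01,0.02,-0.02],"twist":0,"gripper":0},
])

```text
time: 1.77
ee_pos: [0.5575, -0.175, 0.1095]
ee_rot: [[-0.085, -0.996, -0.0], [-0.996, 0.085, 0.001], [-0.0, 0.0, -1.0]]
force: [0.0, 0.4, -0.3]
gripper_width: 0.0001
```

jog_arm([
  {"xyz":[0,0,-0.02],"twist":0,"gripper":0},
  {"xyz":[0,0,-0.02],"twist":0,"gripper":0},
  {"xyz":[0,0,-0.02],"twist":0,"gripper":0},
  {"xyz":[0,0,-0.02],"twist":0,"gripper":0},
  {"xyz":[0,0,0],"twist":0,"gripper":0},
  {"xyz":[0,0,0],"twist":0,"gripper":0},
  {"xyz":[0,0,0],"twist":0,"gripper":0},
  {"xyz":[0,0.003,0],"twist":0,"gripper":0},
  {"xyz":[0,0,0],"twist":0,"gripper":0},
  {"xyz":[0,0,0],"twist":0,"gripper":0},
])

```text
time: 2.6
ee_pos: [0.557, -0.1736, 0.0328]
ee_rot: [[-0.085, -0.996, 0.002], [-0.996, 0.085, -0.001], [0.001, -0.002, -1.0]]
force: [-0.6, 0.8, 0.3]
gripper_width: 0.0004
```

jog_arm([
  {"xyz":[0,0.005,0],"twist":0,"gripper":0},
  {"xyz":[0.0005,0.005,0],"twist":0,"gripper":0},
  {"xyz":[0.0005,0.005,0],"twist":0,"gripper":0},
  {"xyz":[0.0005,0.005,0],"twist":0,"gripper":0},
  {"xyz":[0.0005,0.005,0],"twist":0,"gripper":0},
  {"xyz":[0.0005,0.005,0],"twist":0,"gripper":0},
  {"xyz":[0.0005,0.005,0],"twist":0,"gripper":0},
  {"xyz":[0.0005,0.005,0],"twist":0,"gripper":0},
  {"xyz":[0,0,0],"twist":0,"gripper":0},
  {"xyz":[0,0,0],"twist":0,"gripper":0},
])

```text
time: 3.43
ee_pos: [0.5594, -0.1464, 0.0416]
ee_rot: [[-0.092, -0.996, 0.003], [-0.995, 0.092, -0.025], [0.024, -0.006, -1.0]]
force: [-26.0, -35.9, 40.4]
gripper_width: 0.0003
```

Run:
```python
from h import *
s=snap('side')
a=cv2.resize(s['color'][210:330,270:480],None,fx=3.5,fy=3.5,interpolation=cv2.INTER_CUBIC)
cv2.imwrite('pics/s1.png',a[:,:,::-1])
```

```text
(no output)
```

View pics/s1.png

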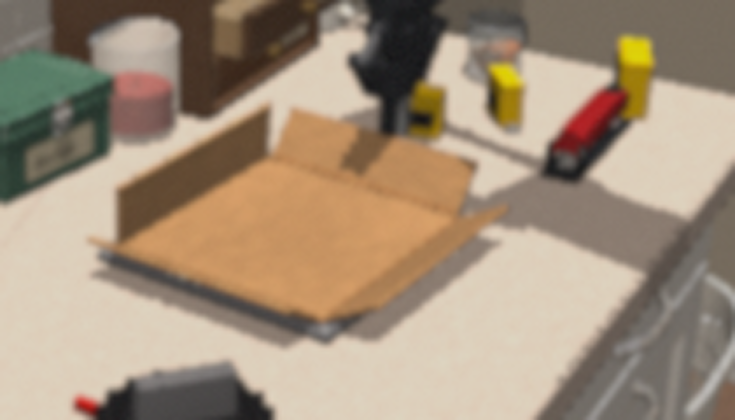

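jog_arm([
  {"xyz":[0,-0.01,0],"twist":0,"gripper":0},
  {"xyz":[0,-0.01,0],"twist":0,"gripper":0},
  {"xyz":[0,-0.01,0],"twist":0,"gripper":0},
  {"xyz":[0,-0.01,0],"twist":0,"gripper":0},
  {"xyz":[0,-0.005,0],"twist":0,"gripper":0},
  {"xyz":[0,0,0],"twist":0,"gripper":0},
  {"xyz":[0,0,0],"twist":0,"gripper":0},
  {"xyz":[0,0,0],"twist":0,"gripper":0},
  {"xyz":[0,0,0],"twist":0,"gripper":0},
  {"xyz":[0,0,0],"twist":0,"gripper":0},
])

```text
time: 4.32
ee_pos: [0.5598, -0.1779, 0.0311]
ee_rot: [[-0.085, -0.996, -0.0], [-0.996, 0.085, 0.0], [-0.0, 0.0, -1.0]]
force: [0.6, -0.6, -0.0]
gripper_width: 0.0001
```

Run:
```python
from h import *
s=snap('side')
a=cv2.resize(s['color'][210:330,270:480],None,fx=3.5,fy=3.5,interpolation=cv2.INTER_CUBIC)
cv2.imwrite('pics/s2.png',a[:,:,::-1])
s=snap('top')
a=cv2.resize(s['color'][205:350,230:500],None,fx=2.9,fy=2.9,interpolation=cv2.INTER_CUBIC)
cv2.imwrite('pics/t2.png',a[:,:,::-1])
```

```text
(no output)
```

View pics/s2.png

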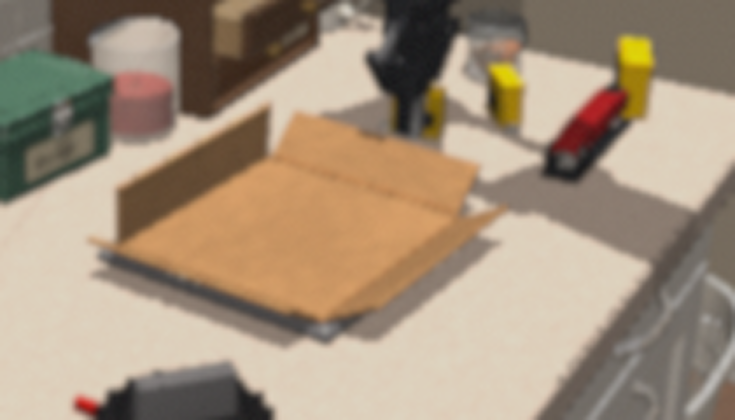

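View pics/t2.png

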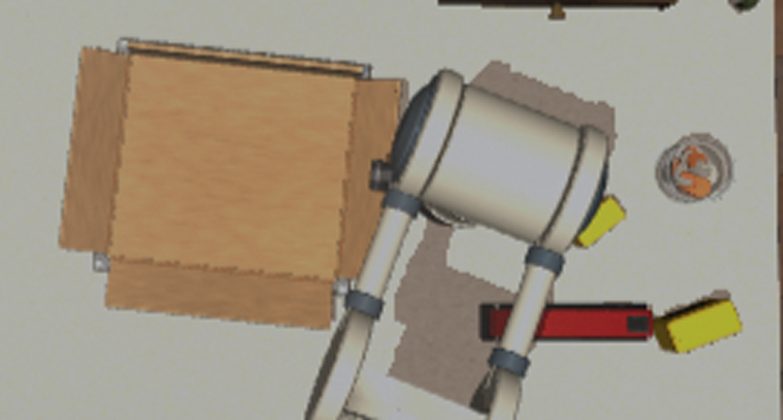

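jog_arm([
  {"xyz":[0,0,-0.009],"twist":0,"gripper":0},
  {"xyz":[0,0,-0.008],"twist":0,"gripper":0},
  {"xyz":[0,0.003,0],"twist":0,"gripper":0},
  {"xyz":[0,0.005,0],"twist":0,"gripper":0},
  {"xyz":[0,0.005,0],"twist":0,"gripper":0},
  {"xyz":[0,0.005,0],"twist":0,"gripper":0},
  {"xyz":[0,0.005,0],"twist":0,"gripper":0},
  {"xyz":[0,0.003,0.002],"twist":0,"gripper":0},
  {"xyz":[0,0,0],"twist":0,"gripper":0},
  {"xyz":[0,0,0],"twist":0,"gripper":0},
])

```text
time: 5.25
ee_pos: [0.5605, -0.154, 0.0183]
ee_rot: [[-0.086, -0.996, 0.002], [-0.996, 0.086, -0.004], [0.004, -0.003, -1.0]]
force: [-1.6, -5.3, 3.4]
gripper_width: 0.0004
```

Run:
```python
from h import *
s=snap('side')
a=cv2.resize(s['color'][210:330,270:480],None,fx=3.5,fy=3.5,interpolation=cv2.INTER_CUBIC)
cv2.imwrite('pics/s3.png',a[:,:,::-1])
```

```text
(no output)
```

View pics/s3.png

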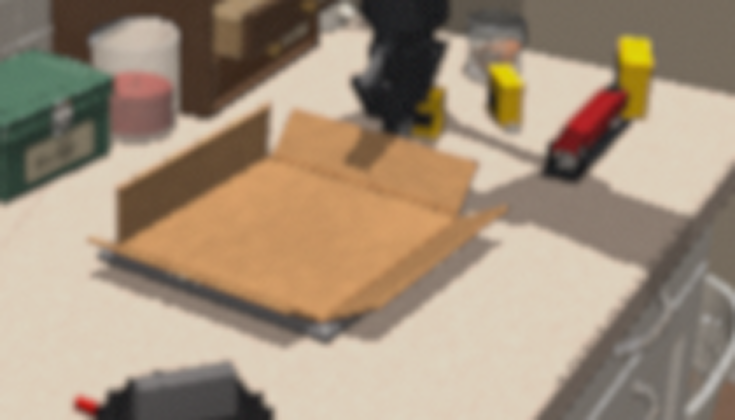

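jog_arm([
  {"xyz":[0,0.002,0.005],"twist":0,"gripper":0},
  {"xyz":[0,0.0035,0.004],"twist":0,"gripper":0},
  {"xyz":[0,0.0035,0.0035],"twist":0,"gripper":0},
  {"xyz":[0,0.004,0.003],"twist":0,"gripper":0},
  {"xyz":[0,0.004,0.0027],"twist":0,"gripper":0},
  {"xyz":[0,0.0045,0.0023],"twist":0,"gripper":0},
  {"xyz":[0,0.0047,0.0018],"twist":0,"gripper":0},
  {"xyz":[0,0.0048,0.0013],"twist":0,"gripper":0},
  {"xyz":[0,0,0],"twist":0,"gripper":0},
  {"xyz":[0,0,0],"twist":0,"gripper":0},
])

```text
time: 6.13
ee_pos: [0.5598, -0.1207, 0.0399]
ee_rot: [[-0.085, -0.996, -0.0], [-0.996, 0.085, 0.001], [-0.001, 0.0, -1.0]]
force: [-0.0, -0.5, 0.1]
gripper_width: -0.0001
```

Run:
```python
from h import *
s=snap('side')
a=cv2.resize(s['color'][210:330,270:480],None,fx=3.5,fy=3.5,interpolation=cv2.INTER_CUBIC)
cv2.imwrite('pics/s4.png',a[:,:,::-1])
```

```text
(no output)
```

View pics/s4.png

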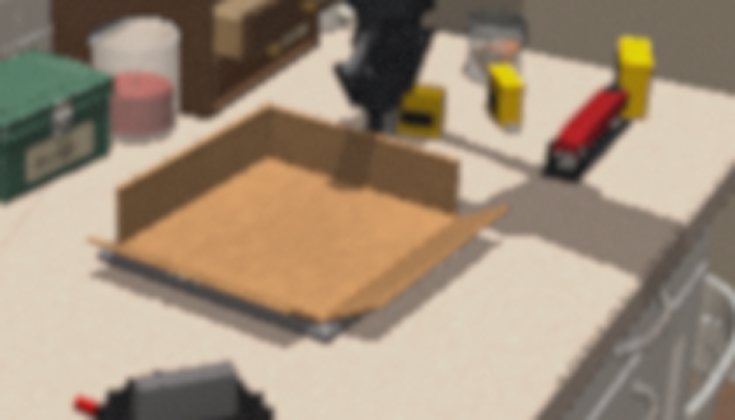

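jog_arm([
  {"xyz":[0,0.0015,0],"twist":0,"gripper":0},
  {"xyz":[0,0.0015,0],"twist":0,"gripper":0},
  {"xyz":[0,0,0],"twist":0,"gripper":0},
  {"xyz":[0,0,0],"twist":0,"gripper":0},
  {"xyz":[0,0,0],"twist":0,"gripper":0},
  {"xyz":[0,0,0],"twist":0,"gripper":0},
  {"xyz":[0,0,0],"twist":0,"gripper":0},
  {"xyz":[0,0,0],"twist":0,"gripper":0},
  {"xyz":[0,0,0],"twist":0,"gripper":0},
  {"xyz":[0,0,0],"twist":0,"gripper":0},
])

```text
time: 7.02
ee_pos: [0.5597, -0.1203, 0.0398]
ee_rot: [[-0.087, -0.996, 0.0], [-0.996, 0.087, -0.003], [0.003, -0.0, -1.0]]
force: [0.5, -6.4, -1.2]
gripper_width: 0.0001
```

```bash
cat >> h.py <<'E'
C=np.array([0.573,-0.004]);YAW=np.radians(-4.8)
def tray(P):
    d=P[...,:2]-C;c,s_=np.cos(YAW),np.sin(YAW)
    return np.stack([d[...,0]*c+d[...,1]*s_,-d[...,0]*s_+d[...,1]*c,P[...,2]-.012],-1)
def walls(s):
    # view wall inner faces: report lateral position at heights (tray coords)
    T=tray(pts(s))
    for n,ax,sg in(('right',1,-1),('left',1,1),('front',0,-1),('back',0,1)):
        o=1-ax; e=.1 if ax==1 else .09
        for lo,hi in((.01,.02),(.02,.03),(.03,.04),(.04,.055)):
            m=(T[...,2]>lo)&(T[...,2]<hi)&(np.abs(T[...,o])<.085)&(np.abs(T[...,ax]*sg-e)<.055)
            q=T[m][:,ax]*sg
            print(n,lo,m.sum(),np.round(np.percentile(q,[5,50,95]),4) if len(q) else '')
E
python3 - <<'E'
from h import *
walls(snap('side'))
E
```

```text
right 0.01 174 [0.094  0.0985 0.1031]
right 0.02 160 [0.0932 0.0978 0.1024]
right 0.03 166 [0.0926 0.0977 0.1022]
right 0.04 221 [0.093  0.0978 0.11  ]
left 0.01 22 [0.1188 0.1296 0.1412]
left 0.02 122 [0.1394 0.1445 0.1476]
left 0.03 0 
left 0.04 0 
front 0.01 103 [0.1045 0.1119 0.122 ]
front 0.02 111 [0.1212 0.1284 0.1319]
front 0.03 0 
front 0.04 0 
back 0.01 115 [0.0918 0.0945 0.097 ]
back 0.02 112 [0.0918 0.0946 0.0974]
back 0.03 116 [0.092  0.0946 0.0972]
back 0.04 149 [0.0916 0.0946 0.0982]
```

jog_arm([
  {"xyz":[0,-0.01,0],"twist":0,"gripper":0},
  {"xyz":[0,-0.01,0],"twist":0,"gripper":0},
  {"xyz":[0,0,0.02],"twist":0,"gripper":0},
  {"xyz":[-0.01,0,0.03],"twist":0,"gripper":0},
  {"xyz":[-0.025,0.02,0.03],"twist":0,"gripper":0},
  {"xyz":[-0.025,0.025,0],"twist":0,"gripper":0},
  {"xyz":[-0.025,0.025,0],"twist":0,"gripper":0},
  {"xyz":[-0.025,0.025,0],"twist":0,"gripper":0},
  {"xyz":[-0.025,0.025,0],"twist":0,"gripper":0},
  {"xyz":[-0.012,0.025,0],"twist":0,"gripper":0},
])

```text
time: 7.9
ee_pos: [0.412, 0.0059, 0.1185]
ee_rot: [[-0.087, -0.996, -0.0], [-0.996, 0.087, 0.0], [-0.0, 0.0, -1.0]]
force: [0.9, 0.4, 0.2]
gripper_width: 0.0003
```

jog_arm([
  {"xyz":[0,0,-0.03],"twist":0,"gripper":0},
  {"xyz":[0,0,-0.03],"twist":0,"gripper":0},
  {"xyz":[0,0,-0.025],"twist":0,"gripper":0},
  {"xyz":[0,0,-0.016],"twist":0,"gripper":0},
  {"xyz":[0,0,0],"twist":0,"gripper":0},
  {"xyz":[0,0,0],"twist":0,"gripper":0},
  {"xyz":[0,0,0],"twist":0,"gripper":0},
  {"xyz":[0,0,0],"twist":0,"gripper":0},
  {"xyz":[0,0,0],"twist":0,"gripper":0},
  {"xyz":[0,0,0],"twist":0,"gripper":0},
])

```text
time: 8.73
ee_pos: [0.4148, 0.0054, 0.0186]
ee_rot: [[-0.086, -0.996, 0.002], [-0.996, 0.086, -0.0], [-0.0, -0.002, -1.0]]
force: [-0.1, -0.1, 0.4]
gripper_width: 0.0001
```

jog_arm([
  {"xyz":[0.01,0,0],"twist":0,"gripper":0},
  {"xyz":[0.006,0,0],"twist":0,"gripper":0},
  {"xyz":[0.003,0,0.0045],"twist":0,"gripper":0},
  {"xyz":[0.003,0,0.0042],"twist":0,"gripper":0},
  {"xyz":[0.0035,0,0.0038],"twist":0,"gripper":0},
  {"xyz":[0.0038,0,0.0033],"twist":0,"gripper":0},
  {"xyz":[0.004,0,0.003],"twist":0,"gripper":0},
  {"xyz":[0.0045,0,0.0025],"twist":0,"gripper":0},
  {"xyz":[0.0047,0,0.002],"twist":0,"gripper":0},
  {"xyz":[0.0048,0,0.0015],"twist":0,"gripper":0},
])

```text
time: 9.57
ee_pos: [0.462, 0.0054, 0.0429]
ee_rot: [[-0.086, -0.996, 0.001], [-0.996, 0.086, -0.0], [-0.0, -0.001, -1.0]]
force: [-3.3, -1.2, 1.0]
gripper_width: -0.0001
```

Run:
```python
from h import *
s=snap('side')
walls(s)
a=cv2.resize(s['color'][210:330,270:480],None,fx=3.5,fy=3.5,interpolation=cv2.INTER_CUBIC)
cv2.imwrite('pics/s5.png',a[:,:,::-1])
```

```text
right 0.01 99 [0.0946 0.0987 0.1025]
right 0.02 89 [0.0933 0.0985 0.1027]
right 0.03 103 [0.0936 0.0981 0.1025]
right 0.04 110 [0.0921 0.0983 0.1026]
left 0.01 18 [0.1195 0.1288 0.1432]
left 0.02 125 [0.1398 0.1446 0.1485]
left 0.03 0 
left 0.04 0 
front 0.01 64 [0.0917 0.0939 0.0953]
front 0.02 53 [0.0938 0.0955 0.0983]
front 0.03 81 [0.0963 0.0984 0.1208]
front 0.04 126 [0.0965 0.1009 0.1217]
back 0.01 111 [0.0915 0.0945 0.0966]
back 0.02 117 [0.0921 0.0949 0.0971]
back 0.03 117 [0.0918 0.0944 0.0969]
back 0.04 145 [0.092  0.0945 0.0981]
```

View pics/s5.png

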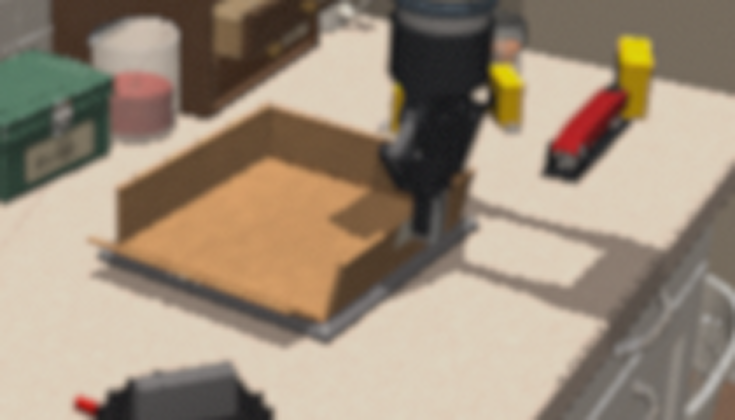

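jog_arm([
  {"xyz":[0.004,0,0],"twist":0,"gripper":0},
  {"xyz":[0.003,0,0],"twist":0,"gripper":0},
  {"xyz":[0.002,0,0],"twist":0,"gripper":0},
  {"xyz":[0.001,0,0],"twist":0,"gripper":0},
  {"xyz":[0,0,0],"twist":0,"gripper":0},
  {"xyz":[0,0,0],"twist":0,"gripper":0},
  {"xyz":[0,0,0],"twist":0,"gripper":0},
  {"xyz":[0,0,0],"twist":0,"gripper":0},
  {"xyz":[0,0,0],"twist":0,"gripper":0},
  {"xyz":[0,0,0],"twist":0,"gripper":0},
])

```text
time: 10.45
ee_pos: [0.4714, 0.0055, 0.0422]
ee_rot: [[-0.086, -0.996, 0.0], [-0.996, 0.086, 0.0], [-0.0, -0.0, -1.0]]
force: [0.3, -0.0, -0.6]
gripper_width: -0.0001
```

Run:
```python
from h import *
s=snap('side')
walls(s)
```

```text
right 0.01 89 [0.0952 0.099  0.1031]
right 0.02 86 [0.0945 0.0986 0.1028]
right 0.03 77 [0.0946 0.0983 0.1024]
right 0.04 106 [0.0922 0.0976 0.1027]
left 0.01 18 [0.1217 0.128  0.1376]
left 0.02 126 [0.1396 0.1443 0.1482]
left 0.03 3 [0.0952 0.0979 0.0983]
left 0.04 1 [0.0984 0.0984 0.0984]
front 0.01 88 [0.0884 0.0907 0.0926]
front 0.02 75 [0.0889 0.0907 0.0927]
front 0.03 99 [0.0883 0.091  0.1116]
front 0.04 146 [0.0872 0.0912 0.1129]
back 0.01 108 [0.0916 0.0944 0.0975]
back 0.02 120 [0.0914 0.0941 0.0968]
back 0.03 111 [0.0918 0.0944 0.0975]
back 0.04 149 [0.0909 0.0943 0.0983]
```

jog_arm([
  {"xyz":[0.0015,0,0],"twist":0,"gripper":0},
  {"xyz":[0,0,0],"twist":0,"gripper":0},
  {"xyz":[-0.01,0,0],"twist":0,"gripper":0},
  {"xyz":[-0.01,0,0],"twist":0,"gripper":0},
  {"xyz":[0,0,0.03],"twist":0,"gripper":0},
  {"xyz":[0,0.01,0.03],"twist":0,"gripper":0},
  {"xyz":[0,0.025,0.03],"twist":0,"gripper":0},
  {"xyz":[0.015,0.03,0],"twist":0,"gripper":0},
  {"xyz":[0.025,0.03,0],"twist":0,"gripper":0},
  {"xyz":[0.025,0.03,0],"twist":0,"gripper":0},
])

```text
time: 11.33
ee_pos: [0.5192, 0.132, 0.1337]
ee_rot: [[-0.086, -0.996, 0.004], [-0.996, 0.086, 0.001], [-0.001, -0.004, -1.0]]
force: [0.9, -1.1, 0.8]
gripper_width: 0.0003
```

jog_arm([
  {"xyz":[0.025,0.025,0],"twist":0,"gripper":0},
  {"xyz":[0.03,0.014,-0.01],"twist":0,"gripper":0},
  {"xyz":[0,0,-0.03],"twist":0,"gripper":0},
  {"xyz":[0,0,-0.03],"twist":0,"gripper":0},
  {"xyz":[0,0,-0.03],"twist":0,"gripper":0},
  {"xyz":[0,0,-0.013],"twist":0,"gripper":0},
  {"xyz":[0,0,0],"twist":0,"gripper":0},
  {"xyz":[0,0,0],"twist":0,"gripper":0},
  {"xyz":[0,0,0],"twist":0,"gripper":0},
  {"xyz":[0,0,0],"twist":0,"gripper":0},
])

```text
time: 12.17
ee_pos: [0.5745, 0.1698, 0.0223]
ee_rot: [[-0.086, -0.996, 0.005], [-0.996, 0.086, 0.001], [-0.002, -0.005, -1.0]]
force: [0.8, -0.2, 0.1]
gripper_width: -0.0001
```

jog_arm([
  {"xyz":[0,-0.01,-0.004],"twist":0,"gripper":0},
  {"xyz":[0,-0.008,0],"twist":0,"gripper":0},
  {"xyz":[0,-0.003,0.0045],"twist":0,"gripper":0},
  {"xyz":[0,-0.0035,0.0042],"twist":0,"gripper":0},
  {"xyz":[0,-0.0038,0.0037],"twist":0,"gripper":0},
  {"xyz":[0,-0.004,0.003],"twist":0,"gripper":0},
  {"xyz":[0,-0.0044,0.0027],"twist":0,"gripper":0},
  {"xyz":[0,-0.0046,0.002],"twist":0,"gripper":0},
  {"xyz":[0,-0.0047,0.0015],"twist":0,"gripper":0},
  {"xyz":[0,0,0],"twist":0,"gripper":0},
])

```text
time: 13.0
ee_pos: [0.5732, 0.1222, 0.0374]
ee_rot: [[-0.087, -0.996, 0.001], [-0.996, 0.087, -0.001], [0.0, -0.001, -1.0]]
force: [0.4, 0.9, 0.2]
gripper_width: -0.0002
```

Run:
```python
from h import *
s=snap('side');snap('top','t6')
a=cv2.resize(s['color'][210:330,270:480],None,fx=3.5,fy=3.5,interpolation=cv2.INTER_CUBIC)
cv2.imwrite('pics/s6.png',a[:,:,::-1])
print(sense()['force'])
```

```text
[-0.15750224  0.16402423  0.43486654]
```

View pics/s6.png

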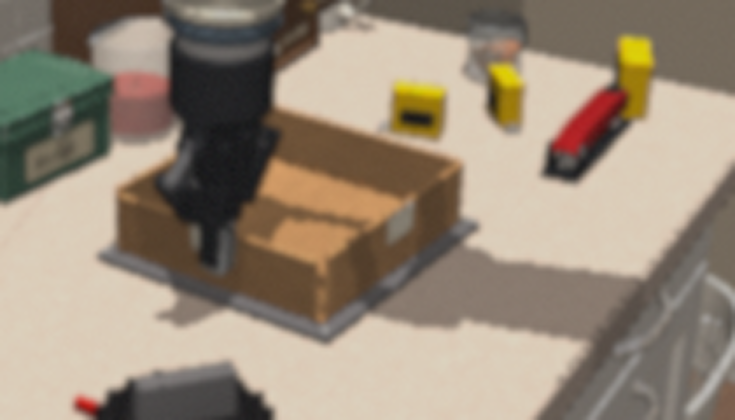

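View pics/t6.png

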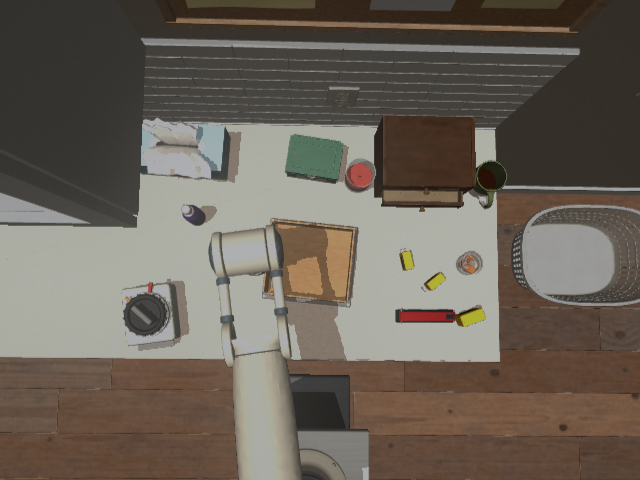

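Nearly upright on the left. Push a few mm more against the stop.

jog_arm([
  {"xyz":[0,-0.003,0],"twist":0,"gripper":0},
  {"xyz":[0,-0.003,0],"twist":0,"gripper":0},
  {"xyz":[0,-0.001,0],"twist":0,"gripper":0},
  {"xyz":[0,0,0],"twist":0,"gripper":0},
  {"xyz":[0,0,0],"twist":0,"gripper":0},
  {"xyz":[0,0,0],"twist":0,"gripper":0},
  {"xyz":[0,0,0],"twist":0,"gripper":0},
  {"xyz":[0,0,0],"twist":0,"gripper":0},
  {"xyz":[0,0,0],"twist":0,"gripper":0},
  {"xyz":[0,0,0],"twist":0,"gripper":0},
])

```text
time: 13.93
ee_pos: [0.5729, 0.1164, 0.0368]
ee_rot: [[-0.086, -0.996, 0.0], [-0.996, 0.086, -0.0], [0.0, -0.0, -1.0]]
force: [-0.6, 0.1, 0.3]
gripper_width: 0.0002
```

jog_arm([
  {"xyz":[0,-0.002,0],"twist":0,"gripper":0},
  {"xyz":[0,-0.0015,0],"twist":0,"gripper":0},
  {"xyz":[0,0,0],"twist":0,"gripper":0},
  {"xyz":[0,0,0],"twist":0,"gripper":0},
  {"xyz":[0,0,0],"twist":0,"gripper":0},
  {"xyz":[0,0,0],"twist":0,"gripper":0},
  {"xyz":[0,0,0],"twist":0,"gripper":0},
  {"xyz":[0,0,0],"twist":0,"gripper":0},
  {"xyz":[0,0,0],"twist":0,"gripper":0},
  {"xyz":[0,0,0],"twist":0,"gripper":0},
])

```text
time: 14.77
ee_pos: [0.5727, 0.1141, 0.0369]
ee_rot: [[-0.085, -0.996, 0.0], [-0.996, 0.085, 0.002], [-0.002, 0.0, -1.0]]
force: [-0.2, 4.8, 1.0]
gripper_width: -0.0001
```

jog_arm([
  {"xyz":[0,0.01,0],"twist":0,"gripper":0},
  {"xyz":[0,0.01,0],"twist":0,"gripper":0},
  {"xyz":[0,0,0.03],"twist":0,"gripper":0},
  {"xyz":[0,0,0.03],"twist":0,"gripper":0},
  {"xyz":[0,0,0.03],"twist":6,"gripper":0},
  {"xyz":[0,-0.01,0.03],"twist":6,"gripper":0},
  {"xyz":[-0.02,-0.02,0.02],"twist":6,"gripper":0},
  {"xyz":[-0.02,-0.02,0.02],"twist":6,"gripper":0},
  {"xyz":[-0.02,-0.025,0],"twist":6,"gripper":0.5},
  {"xyz":[-0.02,-0.025,0],"twist":6,"gripper":0.5},
])

```text
time: 15.6
ee_pos: [0.4928, 0.0328, 0.1988]
ee_rot: [[0.522, -0.853, 0.004], [-0.853, -0.522, -0.001], [0.002, -0.003, -1.0]]
force: [0.3, -0.5, -0.3]
gripper_width: 0.0234
```

jog_arm([
  {"xyz":[-0.02,-0.025,0],"twist":6,"gripper":0.7},
  {"xyz":[-0.02,-0.025,0],"twist":6,"gripper":0.7},
  {"xyz":[0,-0.025,0],"twist":6,"gripper":0.7},
  {"xyz":[0,-0.025,0],"twist":6,"gripper":0.7},
  {"xyz":[0,-0.025,0],"twist":6,"gripper":0.7},
  {"xyz":[0,0,0],"twist":6,"gripper":0.7},
  {"xyz":[0,0,0],"twist":6,"gripper":0.7},
  {"xyz":[0,0,0],"twist":6,"gripper":0.7},
  {"xyz":[0,0,0],"twist":6,"gripper":0.7},
  {"xyz":[0,0,0],"twist":5,"gripper":0.7},
])

```text
time: 16.43
ee_pos: [0.453, -0.0919, 0.1968]
ee_rot: [[1.0, 0.007, -0.0], [0.007, -1.0, -0.001], [-0.0, 0.001, -1.0]]
force: [0.3, 0.1, -0.5]
gripper_width: 0.0595
```

```bash
cat >> h.py <<'E'
def blob(P,x0,x1,y0,y1,z0,z1):
    m=(P[...,0]>x0)&(P[...,0]<x1)&(P[...,1]>y0)&(P[...,1]<y1)&(P[...,2]>z0)&(P[...,2]<z1)
    q=P[m]
    if len(q)<4: return None
    r=cv2.minAreaRect((q[:,:2]*1000).astype(np.float32))
    return len(q),np.round(q.mean(0),4),np.round(q[:,2].max(),4),r
E
python3 - <<'E'
from h import *
s=snap('top','t7');P=pts(s)
print('stapler',blob(P,.40,.49,-.375,-.2,.025,.06))
print('tape',blob(P,.39,.5,-.47,-.37,.05,.075))
print('jar',blob(P,.53,.63,-.46,-.36,.05,.075))
walls(s);sp=sense();print(sp['ee_pos'])
E
```

```text
stapler (391, array([ 0.4435, -0.3164,  0.0397]), np.float64(0.0525), ((443.3905944824219, -316.7919616699219), (20.555147171020508, 113.11278533935547), 0.6471908688545227))
tape (304, array([ 0.4422, -0.4104,  0.0601]), np.float64(0.0694), ((442.110595703125, -412.5124816894531), (30.630151748657227, 63.06161880493164), 21.17389488220215))
jar (105, array([ 0.5775, -0.414 ,  0.0572]), np.float64(0.0673), ((577.2007446289062, -412.7818603515625), (55.57830047607422, 54.74446105957031), 43.47079086303711))
right 0.01 13 [0.062  0.0993 0.0999]
right 0.02 8 [0.0988 0.0993 0.0996]
right 0.03 8 [0.0984 0.0988 0.0995]
right 0.04 101 [0.0983 0.1007 0.1033]
left 0.01 10 [0.0827 0.0999 0.1004]
left 0.02 10 [0.0991 0.0998 0.1005]
left 0.03 6 [0.099  0.0991 0.0993]
left 0.04 154 [0.0835 0.1009 0.1039]
front 0.01 3 [0.0892 0.0895 0.0899]
front 0.02 1 [0.0888 0.0888 0.0888]
front 0.03 6 [0.0886 0.0894 0.0898]
front 0.04 115 [0.084  0.0863 0.089 ]
back 0.01 34 [0.094  0.095  0.0958]
back 0.02 32 [0.094  0.095  0.0957]
back 0.03 29 [0.0941 0.0949 0.0954]
back 0.04 159 [0.0944 0.0967 0.0998]
[ 0.4530176 -0.0918031  0.1968409]
```

View pics/t7.png

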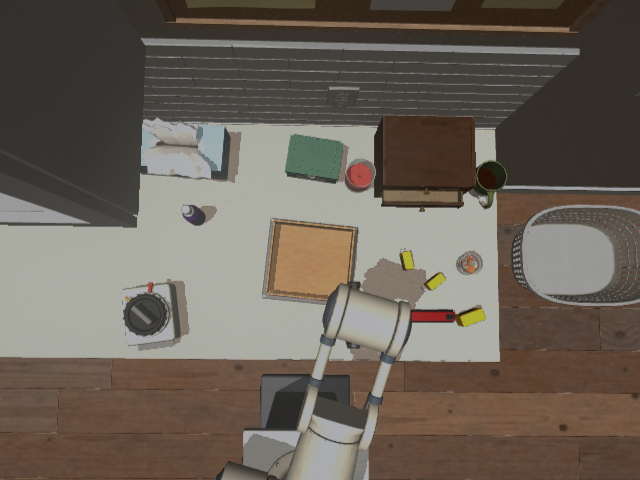

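jog_arm([
  {"xyz":[-0.0096,-0.025,0],"twist":0,"gripper":0.7},
  {"xyz":[0,-0.03,0],"twist":0,"gripper":0.7},
  {"xyz":[0,-0.03,0],"twist":0,"gripper":0.7},
  {"xyz":[0,-0.03,0],"twist":0,"gripper":0.7},
  {"xyz":[0,-0.03,0],"twist":0,"gripper":0.7},
  {"xyz":[0,-0.03,0],"twist":0,"gripper":0.7},
  {"xyz":[0,-0.03,0],"twist":0,"gripper":0.7},
  {"xyz":[0,0,-0.03],"twist":0,"gripper":0.7},
  {"xyz":[0,0,-0.03],"twist":0,"gripper":0.7},
  {"xyz":[0,0,-0.03],"twist":0,"gripper":0.7},
])

```text
time: 17.32
ee_pos: [0.4436, -0.2977, 0.1061]
ee_rot: [[1.0, -0.002, 0.001], [-0.002, -1.0, -0.001], [0.001, 0.001, -1.0]]
force: [0.1, -0.7, -0.3]
gripper_width: 0.0601
```

jog_arm([
  {"xyz":[0,0,-0.03],"twist":0,"gripper":0.7},
  {"xyz":[0,0,-0.03],"twist":0,"gripper":0.7},
  {"xyz":[0,0,-0.02],"twist":0,"gripper":0.7},
  {"xyz":[0,0,-0.015],"twist":0,"gripper":0.7},
  {"xyz":[0,0,0],"twist":0,"gripper":0.7},
  {"xyz":[0,0,0],"twist":0,"gripper":0.2},
  {"xyz":[0,0,0],"twist":0,"gripper":0.2},
  {"xyz":[0,0,0],"twist":0,"gripper":0.2},
  {"xyz":[0,0,0],"twist":0,"gripper":0.2},
  {"xyz":[0,0,0],"twist":0,"gripper":0.2},
], squeeze=50)

```text
time: 18.15
ee_pos: [0.4443, -0.2978, 0.0139]
ee_rot: [[1.0, 0.001, 0.003], [0.001, -1.0, -0.002], [0.003, 0.002, -1.0]]
force: [-0.8, -0.1, 5.9]
gripper_width: 0.0223
```

jog_arm([
  {"xyz":[0,0,0],"twist":0,"gripper":0.1},
  {"xyz":[0,0,0],"twist":0,"gripper":0.1},
  {"xyz":[0,0,0],"twist":0,"gripper":0.1},
  {"xyz":[0,0,0.005],"twist":0,"gripper":0.1},
  {"xyz":[0,0,0.01],"twist":0,"gripper":0.1},
  {"xyz":[0,0,0.015],"twist":0,"gripper":0.1},
  {"xyz":[0,0,0.02],"twist":0,"gripper":0.1},
  {"xyz":[0,0,0.02],"twist":0,"gripper":0.1},
  {"xyz":[0,0,0.02],"twist":0,"gripper":0.1},
  {"xyz":[0,0,0.02],"twist":0,"gripper":0.1},
], squeeze=60)

```text
time: 18.98
ee_pos: [0.4429, -0.2968, 0.1231]
ee_rot: [[1.0, 0.001, -0.0], [0.001, -1.0, 0.0], [-0.0, -0.0, -1.0]]
force: [0.2, -0.2, -1.5]
gripper_width: 0.0221
```

Run:
```python
from h import *
s=snap('side')
a=cv2.resize(s['color'][150:330,270:510],None,fx=3.2,fy=3.2,interpolation=cv2.INTER_CUBIC)
cv2.imwrite('pics/s8.png',a[:,:,::-1])
print(sense()['gripper_width'])
```

```text
0.02230009882805145
```

View pics/s8.png

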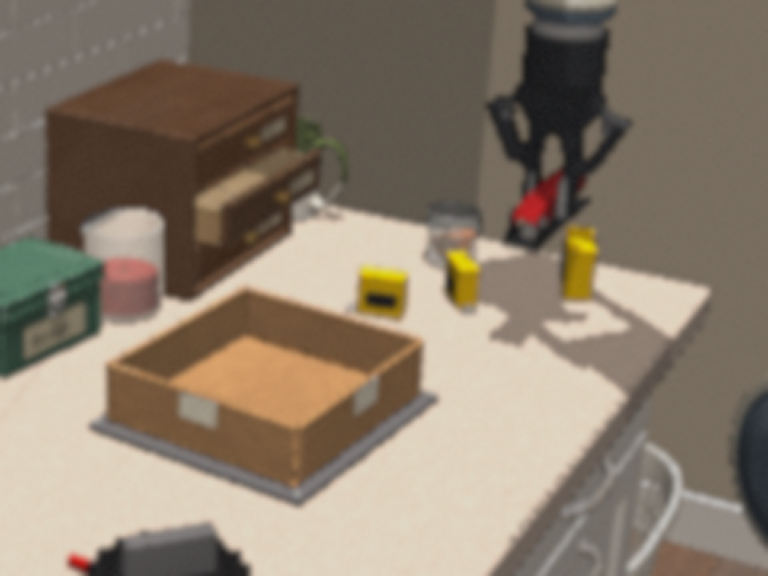

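jog_arm([
  {"xyz":[0.009,0.023,0.005],"twist":5.7,"gripper":0.1},
  {"xyz":[0.009,0.023,0.005],"twist":5.7,"gripper":0.1},
  {"xyz":[0.009,0.023,0],"twist":5.7,"gripper":0.1},
  {"xyz":[0.009,0.023,0],"twist":5.7,"gripper":0.1},
  {"xyz":[0.009,0.023,0],"twist":5.7,"gripper":0.1},
  {"xyz":[0.009,0.023,0],"twist":5.7,"gripper":0.1},
  {"xyz":[0.009,0.023,0],"twist":5.7,"gripper":0.1},
  {"xyz":[0.009,0.023,0],"twist":5.7,"gripper":0.1},
  {"xyz":[0.009,0.023,0],"twist":5.7,"gripper":0.1},
  {"xyz":[0.009,0.023,0],"twist":5.7,"gripper":0.1},
], squeeze=80)

```text
time: 19.87
ee_pos: [0.5332, -0.0658, 0.1313]
ee_rot: [[0.539, 0.842, -0.001], [0.842, -0.539, 0.0], [-0.0, -0.001, -1.0]]
force: [-0.2, -1.1, -1.7]
gripper_width: 0.0217
```

jog_arm([
  {"xyz":[0.009,0.023,0],"twist":5.7,"gripper":0.1},
  {"xyz":[0.009,0.023,0],"twist":5.7,"gripper":0.1},
  {"xyz":[0.009,0.023,0],"twist":5.7,"gripper":0.1},
  {"xyz":[0.01,0.023,0],"twist":5.7,"gripper":0.1},
  {"xyz":[0.01,0.024,0],"twist":5.4,"gripper":0.1},
  {"xyz":[0,0,0],"twist":0,"gripper":0.1},
  {"xyz":[0,0,0],"twist":0,"gripper":0.1},
  {"xyz":[0,0,0],"twist":0,"gripper":0.1},
  {"xyz":[0,0,0],"twist":0,"gripper":0.1},
  {"xyz":[0,0,0],"twist":0,"gripper":0.1},
])

```text
time: 20.7
ee_pos: [0.58, 0.048, 0.1317]
ee_rot: [[0.084, 0.996, -0.0], [0.996, -0.084, -0.0], [-0.0, -0.0, -1.0]]
force: [-0.6, 0.3, -1.9]
gripper_width: 0.0221
```

Run:
```python
from h import *
s=snap('side')
a=cv2.resize(s['color'][150:330,270:510],None,fx=3.2,fy=3.2,interpolation=cv2.INTER_CUBIC)
cv2.imwrite('pics/s9.png',a[:,:,::-1])
P=pts(s);R=s['color'].astype(int)
m=(R[...,0]>110)&(R[...,1]<50)&(R[...,2]<70)&(P[...,1]>-.1)&(P[...,1]<.2)&(P[...,2]>.06)&(P[...,2]<.2)
q=P[m];print(len(q),q.min(0),q.max(0),cv2.minAreaRect((q[:,:2]*1000).astype(np.float32)))
```

```text
144 [0.51495104 0.03851841 0.14408905] [0.65227226 0.06892071 0.1589959 ] ((583.6847534179688, 53.59315872192383), (23.76702308654785, 137.0436553955078), 85.84622955322266)
```

View pics/s9.png

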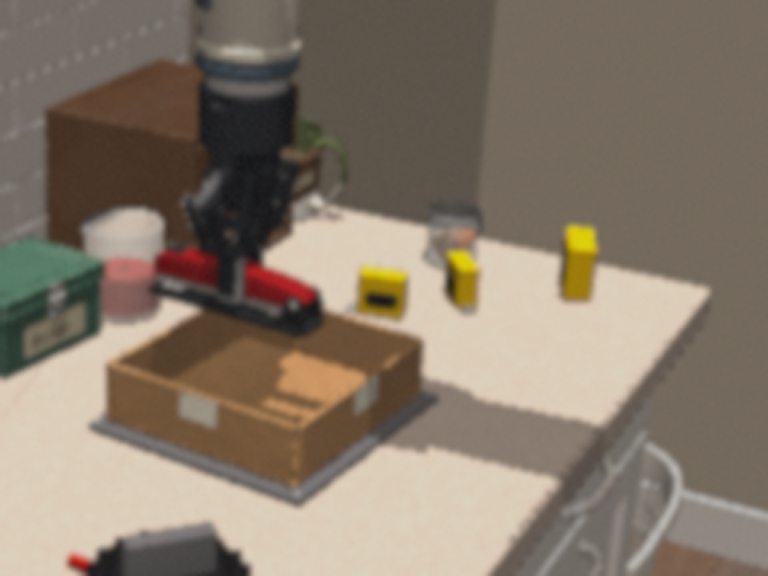

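jog_arm([
  {"xyz":[-0.001,0.002,-0.02],"twist":0,"gripper":0.1},
  {"xyz":[0,0,-0.02],"twist":0,"gripper":0.1},
  {"xyz":[0,0,-0.02],"twist":0,"gripper":0.1},
  {"xyz":[0,0,-0.02],"twist":0,"gripper":0.1},
  {"xyz":[0,0,-0.015],"twist":0,"gripper":0.1},
  {"xyz":[0,0,-0.006],"twist":0,"gripper":0.1},
  {"xyz":[0,0,-0.002],"twist":0,"gripper":0.1},
  {"xyz":[0,0,0],"twist":0,"gripper":0.1},
  {"xyz":[0,0,0],"twist":0,"gripper":0.1},
  {"xyz":[0,0,0],"twist":0,"gripper":0.1},
])

```text
time: 21.58
ee_pos: [0.5802, 0.0509, 0.0305]
ee_rot: [[0.082, 0.997, 0.003], [0.997, -0.082, 0.0], [0.0, 0.003, -1.0]]
force: [-0.6, 0.9, -1.6]
gripper_width: 0.0218
```

jog_arm([
  {"xyz":[0,0,-0.002],"twist":0,"gripper":0.1},
  {"xyz":[0,0,-0.001],"twist":0,"gripper":0.1},
  {"xyz":[0,0,0],"twist":0,"gripper":0.1},
  {"xyz":[0,0,0],"twist":0,"gripper":0.5},
  {"xyz":[0,0,0],"twist":0,"gripper":0.5},
  {"xyz":[0,0,0],"twist":0,"gripper":0.5},
  {"xyz":[0,0,0],"twist":0,"gripper":0.5},
  {"xyz":[0,0,0.02],"twist":0,"gripper":0.5},
  {"xyz":[0,0,0.02],"twist":0,"gripper":0.5},
  {"xyz":[0,0,0.03],"twist":0,"gripper":0.5},
])

```text
time: 22.42
ee_pos: [0.5777, 0.0509, 0.0939]
ee_rot: [[0.082, 0.997, -0.005], [0.997, -0.082, -0.0], [-0.001, -0.005, -1.0]]
force: [0.0, -0.4, 0.3]
gripper_width: 0.0428
```

jog_arm([
  {"xyz":[0,0,0.03],"twist":0,"gripper":0.5},
  {"xyz":[0,-0.01,0.03],"twist":-5,"gripper":0.5},
  {"xyz":[-0.008,-0.027,0.02],"twist":-5,"gripper":0.7},
  {"xyz":[-0.008,-0.027,0],"twist":-5,"gripper":0.7},
  {"xyz":[-0.008,-0.027,0],"twist":-5,"gripper":0.7},
  {"xyz":[-0.008,-0.027,0],"twist":-5,"gripper":0.7},
  {"xyz":[-0.008,-0.027,0],"twist":-5,"gripper":0.7},
  {"xyz":[-0.008,-0.027,0],"twist":-5,"gripper":0.7},
  {"xyz":[-0.008,-0.027,0],"twist":-5,"gripper":0.7},
  {"xyz":[-0.008,-0.027,0],"twist":-5,"gripper":0.7},
])

```text
time: 23.25
ee_pos: [0.5147, -0.1763, 0.176]
ee_rot: [[0.766, 0.643, 0.0], [0.643, -0.766, -0.0], [0.0, 0.0, -1.0]]
force: [0.5, 0.0, 0.5]
gripper_width: 0.0597
```

Run:
```python
from h import *
s=snap('top','t10');P=pts(s)
print('tape',blob(P,.36,.53,-.5,-.35,.05,.075))
print('jar',blob(P,.53,.65,-.5,-.33,.05,.075))
T=tray(P);print('in tray',blob(T,-.08,.08,-.09,.09,.008,.06))
```

```text
tape (304, array([ 0.4421, -0.4105,  0.0598]), np.float64(0.0679), ((442.205078125, -412.3370666503906), (30.543201446533203, 63.413421630859375), 21.039997100830078))
jar (109, array([ 0.5774, -0.4137,  0.0572]), np.float64(0.0648), ((577.1132202148438, -412.1441650390625), (54.79454040527344, 55.32254409790039), 20.023651123046875))
in tray (652, array([0.0049, 0.0519, 0.0335]), np.float64(0.0493), ((6.5294036865234375, 0.3294830322265625), (147.85260009765625, 177.43927001953125), 0.5859227180480957))
```

View pics/t10.png

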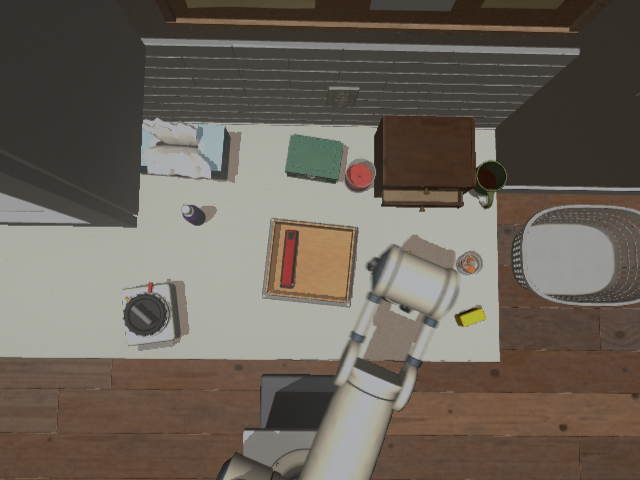

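jog_arm([
  {"xyz":[-0.008,-0.026,0],"twist":-4,"gripper":0.75},
  {"xyz":[-0.008,-0.026,0],"twist":-5,"gripper":0.75},
  {"xyz":[-0.008,-0.026,0],"twist":-5,"gripper":0.75},
  {"xyz":[-0.008,-0.026,0],"twist":-5,"gripper":0.75},
  {"xyz":[-0.008,-0.026,0],"twist":0,"gripper":0.75},
  {"xyz":[-0.008,-0.026,0],"twist":0,"gripper":0.75},
  {"xyz":[-0.008,-0.026,0],"twist":0,"gripper":0.75},
  {"xyz":[-0.008,-0.026,0],"twist":0,"gripper":0.75},
  {"xyz":[-0.008,-0.026,0],"twist":0,"gripper":0.75},
  {"xyz":[0,0,0],"twist":0,"gripper":0.75},
])

```text
time: 24.13
ee_pos: [0.4412, -0.4129, 0.1752]
ee_rot: [[0.933, 0.359, -0.001], [0.359, -0.933, -0.002], [-0.002, 0.001, -1.0]]
force: [-0.3, 0.2, -0.4]
gripper_width: 0.0643
```

jog_arm([
  {"xyz":[0,0,-0.03],"twist":0,"gripper":0.75},
  {"xyz":[0,0,-0.03],"twist":0,"gripper":0.75},
  {"xyz":[0,0,-0.03],"twist":0,"gripper":0.75},
  {"xyz":[0,0,-0.03],"twist":0,"gripper":0.75},
  {"xyz":[0,0,-0.03],"twist":0,"gripper":0.75},
  {"xyz":[0,0,-0.014],"twist":0,"gripper":0.75},
  {"xyz":[0,0,0],"twist":0,"gripper":0.75},
  {"xyz":[0,0,0],"twist":0,"gripper":0.2},
  {"xyz":[0,0,0],"twist":0,"gripper":0.2},
  {"xyz":[0,0,0],"twist":0,"gripper":0.2},
], squeeze=60)

```text
time: 24.97
ee_pos: [0.4443, -0.4104, 0.0151]
ee_rot: [[0.932, 0.363, 0.003], [0.363, -0.932, -0.004], [0.001, 0.005, -1.0]]
force: [-3.5, 2.9, 1.9]
gripper_width: 0.0294
```

jog_arm([
  {"xyz":[0,0,0],"twist":0,"gripper":0.2},
  {"xyz":[0,0,0],"twist":0,"gripper":0.2},
  {"xyz":[0,0,0],"twist":0,"gripper":0.2},
  {"xyz":[0,0,0.005],"twist":0,"gripper":0.2},
  {"xyz":[0,0,0.01],"twist":0,"gripper":0.2},
  {"xyz":[0,0,0.015],"twist":0,"gripper":0.2},
  {"xyz":[0,0,0.02],"twist":0,"gripper":0.2},
  {"xyz":[0,0,0.02],"twist":0,"gripper":0.2},
  {"xyz":[0,0,0.02],"twist":0,"gripper":0.2},
  {"xyz":[0,0,0.02],"twist":0,"gripper":0.2},
], squeeze=70)

```text
time: 25.8
ee_pos: [0.4431, -0.4087, 0.123]
ee_rot: [[0.932, 0.363, -0.0], [0.363, -0.932, 0.001], [-0.0, -0.001, -1.0]]
force: [1.0, -0.6, -3.7]
gripper_width: 0.0296
```

jog_arm([
  {"xyz":[0.012,0.026,0.01],"twist":4.6,"gripper":0.2},
  {"xyz":[0.012,0.026,0.01],"twist":4.6,"gripper":0.2},
  {"xyz":[0.012,0.026,0],"twist":4.6,"gripper":0.2},
  {"xyz":[0.012,0.026,0],"twist":4.6,"gripper":0.2},
  {"xyz":[0.012,0.026,0],"twist":4.6,"gripper":0.2},
  {"xyz":[0.012,0.026,0],"twist":4.6,"gripper":0.2},
  {"xyz":[0.012,0.026,0],"twist":4.6,"gripper":0.2},
  {"xyz":[0.012,0.026,0],"twist":4.6,"gripper":0.2},
  {"xyz":[0.012,0.026,0],"twist":4.6,"gripper":0.2},
  {"xyz":[0.012,0.026,0],"twist":4.6,"gripper":0.2},
])

```text
time: 26.63
ee_pos: [0.5634, -0.1475, 0.1422]
ee_rot: [[0.382, 0.924, -0.0], [0.924, -0.382, 0.0], [0.0, -0.0, -1.0]]
force: [-0.3, -0.2, -3.3]
gripper_width: 0.029
```

jog_arm([
  {"xyz":[0.012,0.026,0],"twist":4.6,"gripper":0.2},
  {"xyz":[0.012,0.026,0],"twist":4.6,"gripper":0.2},
  {"xyz":[0.013,0.026,0],"twist":4.6,"gripper":0.2},
  {"xyz":[0.015,0.028,0],"twist":4.1,"gripper":0.2},
  {"xyz":[0,0,-0.02],"twist":0,"gripper":0.2},
  {"xyz":[0,0,-0.02],"twist":0,"gripper":0.2},
  {"xyz":[0,0,0],"twist":0,"gripper":0.2},
  {"xyz":[0,0,0],"twist":0,"gripper":0.2},
  {"xyz":[0,0,0],"twist":0,"gripper":0.2},
  {"xyz":[0,0,0],"twist":0,"gripper":0.2},
])

```text
time: 27.47
ee_pos: [0.6159, -0.0435, 0.1038]
ee_rot: [[0.085, 0.996, 0.003], [0.996, -0.085, -0.0], [-0.0, 0.003, -1.0]]
force: [-0.0, 0.1, -3.2]
gripper_width: 0.029
```

Run:
```python
from h import *
s=snap('side')
a=cv2.resize(s['color'][150:330,270:510],None,fx=3.2,fy=3.2,interpolation=cv2.INTER_CUBIC)
cv2.imwrite('pics/s11.png',a[:,:,::-1])
```

```text
(no output)
```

View pics/s11.png

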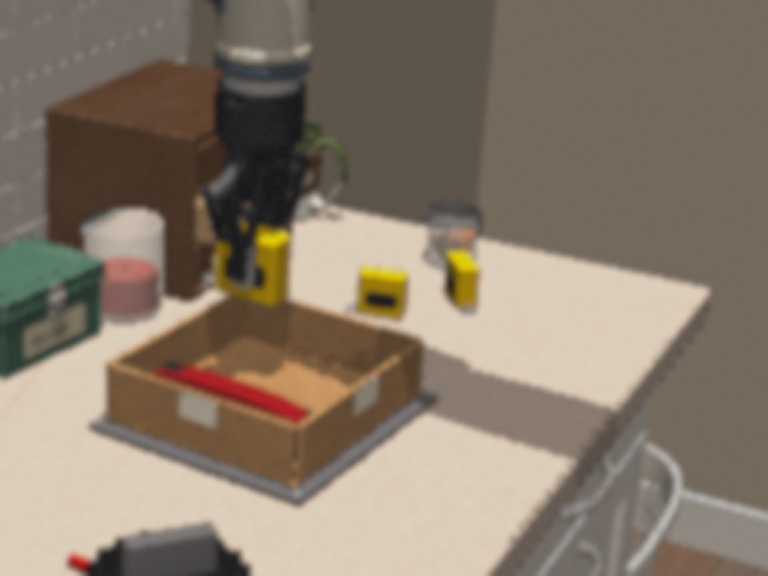

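jog_arm([
  {"xyz":[-0.005,0,-0.01],"twist":0,"gripper":0.2},
  {"xyz":[0,0,-0.02],"twist":0,"gripper":0.2},
  {"xyz":[0,0,-0.02],"twist":0,"gripper":0.2},
  {"xyz":[0,0,-0.015],"twist":0,"gripper":0.2},
  {"xyz":[0,0,-0.008],"twist":0,"gripper":0.2},
  {"xyz":[0,0,-0.003],"twist":0,"gripper":0.2},
  {"xyz":[0,0,0],"twist":0,"gripper":0.2},
  {"xyz":[0,0,0],"twist":0,"gripper":0.2},
  {"xyz":[0,0,0],"twist":0,"gripper":0.2},
  {"xyz":[0,0,0],"twist":0,"gripper":0.2},
])

```text
time: 28.35
ee_pos: [0.611, -0.0433, 0.027]
ee_rot: [[0.084, 0.996, 0.002], [0.996, -0.084, -0.0], [-0.0, 0.002, -1.0]]
force: [-0.3, -0.3, 0.7]
gripper_width: 0.0289
```

Contact. Release with a moderate opening and rise.

jog_arm([
  {"xyz":[0,0,0],"twist":0,"gripper":0.55},
  {"xyz":[0,0,0],"twist":0,"gripper":0.55},
  {"xyz":[0,0,0],"twist":0,"gripper":0.55},
  {"xyz":[0,0,0],"twist":0,"gripper":0.55},
  {"xyz":[0,0,0.02],"twist":0,"gripper":0.55},
  {"xyz":[0,0,0.03],"twist":0,"gripper":0.55},
  {"xyz":[0,0,0.03],"twist":0,"gripper":0.55},
  {"xyz":[0,0,0.03],"twist":0,"gripper":0.55},
  {"xyz":[0,0,0.03],"twist":0,"gripper":0.55},
  {"xyz":[0,-0.015,0.02],"twist":0,"gripper":1},
])

```text
time: 29.18
ee_pos: [0.611, -0.0561, 0.1898]
ee_rot: [[0.081, 0.997, 0.004], [0.997, -0.081, 0.001], [0.001, 0.004, -1.0]]
force: [1.1, 0.4, 0.7]
gripper_width: 0.0577
```

jog_arm([
  {"xyz":[0,-0.025,0],"twist":0,"gripper":1},
  {"xyz":[-0.01,-0.025,0],"twist":0,"gripper":1},
  {"xyz":[-0.01,-0.025,0],"twist":0,"gripper":1},
  {"xyz":[-0.01,-0.025,0],"twist":0,"gripper":1},
  {"xyz":[-0.01,-0.025,0],"twist":0,"gripper":1},
  {"xyz":[-0.01,-0.025,0],"twist":0,"gripper":1},
  {"xyz":[-0.01,-0.025,0],"twist":0,"gripper":1},
  {"xyz":[-0.01,-0.025,0],"twist":0,"gripper":1},
  {"xyz":[0,0,0],"twist":0,"gripper":1},
  {"xyz":[0,0,0],"twist":0,"gripper":1},
])

```text
time: 30.02
ee_pos: [0.5397, -0.2592, 0.1858]
ee_rot: [[0.086, 0.996, 0.0], [0.996, -0.086, 0.0], [0.0, 0.0, -1.0]]
force: [0.7, -0.4, -0.5]
gripper_width: 0.0854
```

```bash
sed -i 's/C=np.array(\[0.573/C=np.array([0.576/' h.py
python3 - <<'E'
from h import *
s=snap('top','t12');P=pts(s)
print('jar',blob(P,.5,.68,-.52,-.36,.045,.075))
q=pts(snap('side','s12'));print('jar side',blob(q,.5,.66,-.52,-.36,.045,.068))
T=tray(P);print('tape',blob(T,-.08,.085,-.09,.02,.05,.07))
E
```

```text
jar None
jar side (135, array([ 0.5759, -0.4094,  0.0527]), np.float64(0.0615), ((576.427978515625, -411.86505126953125), (54.547264099121094, 71.21021270751953), 16.768945693969727))
tape (295, array([ 0.0393, -0.0359,  0.0602]), np.float64(0.0676), ((39.61122131347656, -35.96748352050781), (61.345436096191406, 29.8587589263916), 0.11079327762126923))
```

View pics/t12.png

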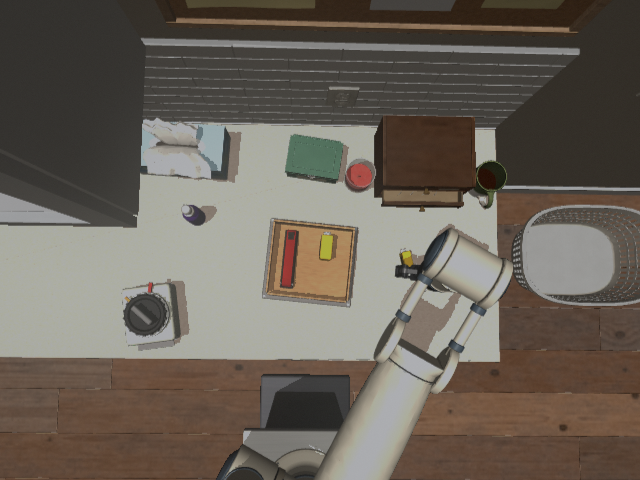

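jog_arm([
  {"xyz":[0.005,-0.022,0],"twist":-5,"gripper":1},
  {"xyz":[0.005,-0.022,0],"twist":-5,"gripper":1},
  {"xyz":[0.005,-0.022,0],"twist":-5,"gripper":1},
  {"xyz":[0.005,-0.022,0],"twist":-5,"gripper":1},
  {"xyz":[0.005,-0.022,0],"twist":-5,"gripper":1},
  {"xyz":[0.006,-0.022,0],"twist":0,"gripper":1},
  {"xyz":[0.006,-0.022,-0.02],"twist":0,"gripper":1},
  {"xyz":[0,0,-0.03],"twist":0,"gripper":1},
  {"xyz":[0,0,-0.03],"twist":0,"gripper":1},
  {"xyz":[0,0,0],"twist":0,"gripper":1},
])

```text
time: 30.95
ee_pos: [0.5754, -0.409, 0.0966]
ee_rot: [[0.496, 0.868, -0.01], [0.868, -0.496, 0.008], [0.002, -0.013, -1.0]]
force: [-0.9, 0.8, -2.6]
gripper_width: 0.0854
```

Run:
```python
from h import *
s=snap('side')
a=cv2.resize(s['color'][150:300,330:530],None,fx=3.8,fy=3.8,interpolation=cv2.INTER_CUBIC)
cv2.imwrite('pics/s13.png',a[:,:,::-1]);print(sense()['ee_pos'])
q=pts(s);print('jar side',blob(q,.5,.66,-.52,-.36,.02,.062))
```

```text
[ 0.57613264 -0.40942511  0.10041805]
jar side (256, array([ 0.574 , -0.4042,  0.0436]), np.float64(0.061), ((577.0844116210938, -411.9325866699219), (56.05620193481445, 65.84834289550781), 22.276123046875))
```

View pics/s13.png

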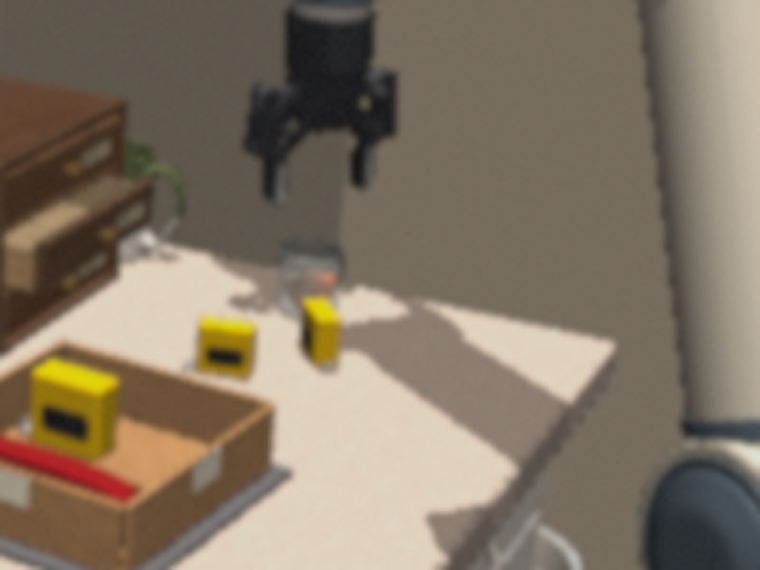

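jog_arm([
  {"xyz":[0.001,-0.002,-0.02],"twist":0,"gripper":1},
  {"xyz":[0,0,-0.02],"twist":0,"gripper":1},
  {"xyz":[0,0,-0.02],"twist":0,"gripper":1},
  {"xyz":[0,0,-0.02],"twist":0,"gripper":1},
  {"xyz":[0,0,-0.008],"twist":0,"gripper":1},
  {"xyz":[0,0,0],"twist":0,"gripper":1},
  {"xyz":[0,0,0],"twist":0,"gripper":0.4},
  {"xyz":[0,0,0],"twist":0,"gripper":0.4},
  {"xyz":[0,0,0],"twist":0,"gripper":0.4},
  {"xyz":[0,0,0],"twist":0,"gripper":0.4},
])

```text
time: 31.83
ee_pos: [0.5797, -0.415, 0.0214]
ee_rot: [[0.497, 0.868, 0.004], [0.868, -0.497, -0.003], [-0.001, 0.005, -1.0]]
force: [-0.5, 0.5, 7.2]
gripper_width: 0.0557
```

jog_arm([
  {"xyz":[0,0,0],"twist":0,"gripper":0.4},
  {"xyz":[0,0,0],"twist":0,"gripper":0.4},
  {"xyz":[0,0,0.005],"twist":0,"gripper":0.4},
  {"xyz":[0,0,0.01],"twist":0,"gripper":0.4},
  {"xyz":[0,0,0.015],"twist":0,"gripper":0.4},
  {"xyz":[0,0,0.02],"twist":0,"gripper":0.4},
  {"xyz":[0,0,0.02],"twist":0,"gripper":0.4},
  {"xyz":[0,0,0.02],"twist":0,"gripper":0.4},
  {"xyz":[0,0,0.02],"twist":0,"gripper":0.4},
  {"xyz":[0,0,0.01],"twist":0,"gripper":0.4},
])

```text
time: 32.67
ee_pos: [0.5789, -0.4146, 0.1426]
ee_rot: [[0.497, 0.868, 0.004], [0.868, -0.497, -0.003], [-0.001, 0.005, -1.0]]
force: [0.4, -0.2, -2.9]
gripper_width: 0.0557
```

Run:
```python
from h import *
s=snap('side')
a=cv2.resize(s['color'][150:300,330:530],None,fx=3.8,fy=3.8,interpolation=cv2.INTER_CUBIC)
cv2.imwrite('pics/s14.png',a[:,:,::-1]);print(sense()['ee_pos'])
```

```text
[ 0.57937781 -0.41500825  0.14414606]
```

View pics/s14.png

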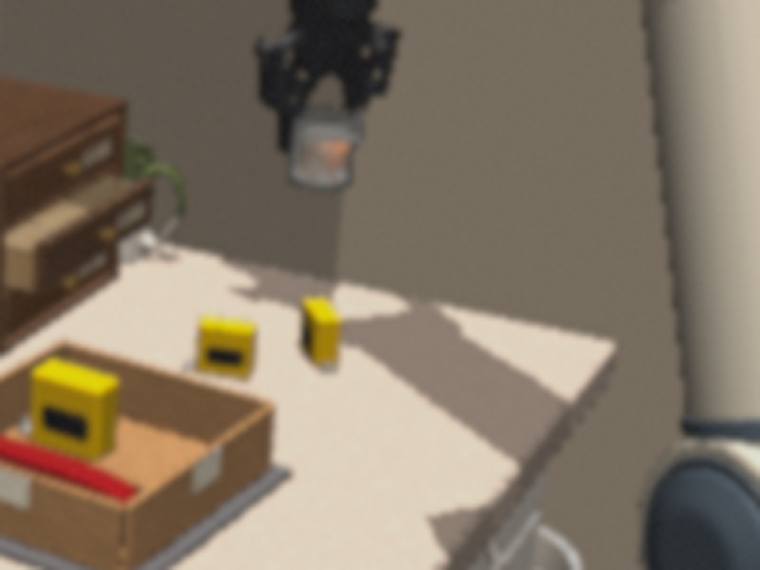

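jog_arm([
  {"xyz":[-0.003,0.025,0],"twist":0,"gripper":0.4},
  {"xyz":[-0.003,0.025,0],"twist":0,"gripper":0.4},
  {"xyz":[-0.003,0.025,0],"twist":0,"gripper":0.4},
  {"xyz":[-0.003,0.025,0],"twist":0,"gripper":0.4},
  {"xyz":[-0.004,0.025,0],"twist":2,"gripper":0.4},
  {"xyz":[-0.004,0.025,0],"twist":3,"gripper":0.4},
  {"xyz":[-0.004,0.025,0],"twist":3,"gripper":0.4},
  {"xyz":[-0.004,0.025,0],"twist":3,"gripper":0.4},
  {"xyz":[-0.004,0.025,0],"twist":3,"gripper":0.4},
  {"xyz":[-0.004,0.025,0],"twist":3,"gripper":0.4},
], squeeze=80)

```text
time: 33.55
ee_pos: [0.5415, -0.1627, 0.137]
ee_rot: [[0.219, 0.976, -0.001], [0.976, -0.219, 0.0], [0.0, -0.001, -1.0]]
force: [0.3, 0.1, -3.5]
gripper_width: 0.0555
```

jog_arm([
  {"xyz":[-0.004,0.025,0],"twist":3,"gripper":0.4},
  {"xyz":[-0.004,0.025,0],"twist":3,"gripper":0.4},
  {"xyz":[-0.004,0.025,0],"twist":2,"gripper":0.4},
  {"xyz":[-0.003,0.025,0],"twist":0,"gripper":0.4},
  {"xyz":[-0.003,0.026,0],"twist":0,"gripper":0.4},
  {"xyz":[0,0,-0.015],"twist":0,"gripper":0.4},
  {"xyz":[0,0,-0.015],"twist":0,"gripper":0.4},
  {"xyz":[0,0,0],"twist":0,"gripper":0.4},
  {"xyz":[0,0,0],"twist":0,"gripper":0.4},
  {"xyz":[0,0,0],"twist":0,"gripper":0.4},
])

```text
time: 34.38
ee_pos: [0.5243, -0.0383, 0.1082]
ee_rot: [[0.084, 0.996, 0.0], [0.996, -0.084, -0.0], [-0.0, 0.0, -1.0]]
force: [0.6, -0.7, -2.9]
gripper_width: 0.0552
```

Run:
```python
from h import *
s=snap('side')
a=cv2.resize(s['color'][150:330,270:510],None,fx=3.2,fy=3.2,interpolation=cv2.INTER_CUBIC)
cv2.imwrite('pics/s15.png',a[:,:,::-1])
```

```text
(no output)
```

View pics/s15.png

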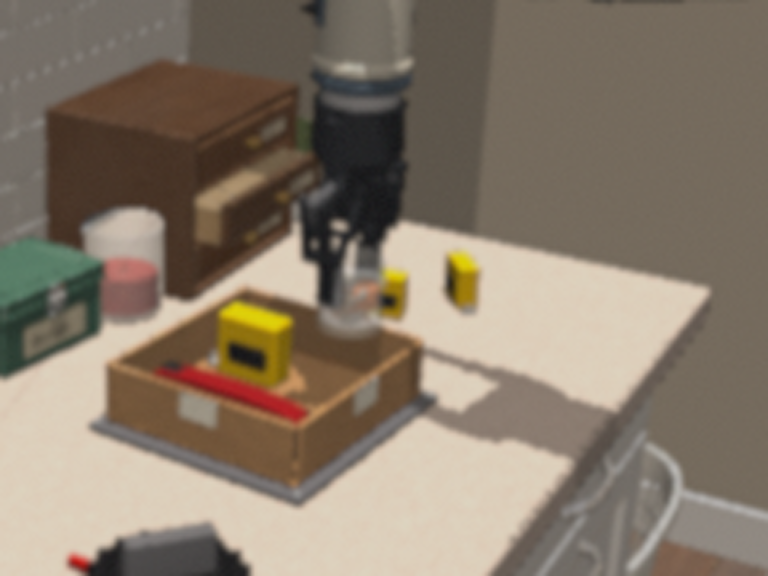

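jog_arm([
  {"xyz":[0,0,-0.02],"twist":0,"gripper":0.4},
  {"xyz":[0,0,-0.02],"twist":0,"gripper":0.4},
  {"xyz":[0,0,-0.02],"twist":0,"gripper":0.4},
  {"xyz":[0,0,-0.01],"twist":0,"gripper":0.4},
  {"xyz":[0,0,-0.004],"twist":0,"gripper":0.4},
  {"xyz":[0,0,0],"twist":0,"gripper":0.4},
  {"xyz":[0,0,0],"twist":0,"gripper":0.4},
  {"xyz":[0,0,-0.002],"twist":0,"gripper":0.4},
  {"xyz":[0,0,0],"twist":0,"gripper":0.4},
  {"xyz":[0,0,0],"twist":0,"gripper":0.4},
])

```text
time: 35.27
ee_pos: [0.5254, -0.0383, 0.0335]
ee_rot: [[0.084, 0.996, 0.003], [0.996, -0.084, -0.001], [-0.0, 0.003, -1.0]]
force: [-0.2, -0.8, 3.2]
gripper_width: 0.0554
```

jog_arm([
  {"xyz":[0,0,0],"twist":0,"gripper":0.8},
  {"xyz":[0,0,0],"twist":0,"gripper":0.8},
  {"xyz":[0,0,0],"twist":0,"gripper":0.8},
  {"xyz":[0,0,0],"twist":0,"gripper":0.8},
  {"xyz":[0,0,0.01],"twist":0,"gripper":0.8},
  {"xyz":[0,0,0.02],"twist":0,"gripper":0.8},
  {"xyz":[0,0,0.03],"twist":0,"gripper":0.8},
  {"xyz":[0,0,0.03],"twist":0,"gripper":0.8},
  {"xyz":[0,0,0.03],"twist":0,"gripper":0.8},
  {"xyz":[0,0,0.03],"twist":0,"gripper":0.8},
])

```text
time: 36.1
ee_pos: [0.524, -0.038, 0.184]
ee_rot: [[0.084, 0.996, 0.001], [0.996, -0.084, -0.0], [-0.0, 0.001, -1.0]]
force: [0.3, -0.3, 0.0]
gripper_width: 0.0682
```

jog_arm([
  {"xyz":[0,0,0.03],"twist":0,"gripper":0.8},
  {"xyz":[-0.01,0.015,0.01],"twist":0,"gripper":0.6},
  {"xyz":[-0.01,0.025,0],"twist":0,"gripper":0.5},
  {"xyz":[-0.01,0.025,0],"twist":0,"gripper":0.5},
  {"xyz":[-0.01,0.025,0],"twist":0,"gripper":0.5},
  {"xyz":[-0.01,0.025,0],"twist":0,"gripper":0.5},
  {"xyz":[-0.01,0.025,0],"twist":0,"gripper":0.5},
  {"xyz":[-0.01,0.025,0],"twist":0,"gripper":0.5},
  {"xyz":[0,0.025,0],"twist":0,"gripper":0.5},
  {"xyz":[0,0,0],"twist":0,"gripper":0.5},
])

```text
time: 36.93
ee_pos: [0.4534, 0.1554, 0.2227]
ee_rot: [[0.08, 0.997, 0.001], [0.997, -0.08, 0.002], [0.002, 0.001, -1.0]]
force: [0.1, -0.2, 1.0]
gripper_width: 0.0428
```

Run:
```python
from h import *
s=snap('side')
walls(s)
a=cv2.resize(s['color'][150:330,270:510],None,fx=3.2,fy=3.2,interpolation=cv2.INTER_CUBIC)
cv2.imwrite('pics/s16.png',a[:,:,::-1])
s=snap('top','t16')
walls(s)
a=cv2.resize(s['color'][205:350,230:500],None,fx=2.9,fy=2.9,interpolation=cv2.INTER_CUBIC)
cv2.imwrite('pics/tz16.png',a[:,:,::-1])
b=cv2.resize(s['color'][265:365,100:200],None,fx=6,fy=6,interpolation=cv2.INTER_CUBIC)
cv2.imwrite('pics/w16.png',b[:,:,::-1])
```

```text
right 0.01 26 [0.0961 0.0996 0.1037]
right 0.02 36 [0.0955 0.0982 0.1013]
right 0.03 118 [0.0572 0.0982 0.1028]
right 0.04 266 [0.0493 0.0956 0.1023]
left 0.01 202 [0.1017 0.1054 0.1093]
left 0.02 204 [0.0651 0.105  0.1083]
left 0.03 497 [0.0493 0.0685 0.1069]
left 0.04 260 [0.061  0.104  0.1075]
front 0.01 134 [0.0438 0.093  0.095 ]
front 0.02 148 [0.0436 0.0924 0.0946]
front 0.03 235 [0.0392 0.0688 0.0944]
front 0.04 313 [0.0395 0.0789 0.0943]
back 0.01 86 [0.0385 0.0887 0.0938]
back 0.02 108 [0.0401 0.0903 0.0938]
back 0.03 195 [0.0381 0.0669 0.0932]
back 0.04 202 [0.0405 0.0906 0.095 ]
right 0.01 22 [0.0493 0.0991 0.1   ]
right 0.02 17 [0.0475 0.099  0.0997]
right 0.03 83 [0.046  0.0531 0.099 ]
right 0.04 171 [0.0508 0.1002 0.1034]
left 0.01 17 [0.0688 0.0989 0.1004]
left 0.02 26 [0.0464 0.0691 0.0996]
left 0.03 335 [0.0466 0.0572 0.0664]
left 0.04 308 [0.0465 0.0657 0.1031]
front 0.01 32 [0.0369 0.0522 0.0801]
front 0.02 68 [0.036  0.052  0.0698]
front 0.03 268 [0.038  0.0542 0.0692]
front 0.04 193 [0.0403 0.0887 0.092 ]
back 0.01 35 [0.0506 0.0917 0.0926]
back 0.02 35 [0.077  0.0916 0.0927]
back 0.03 152 [0.038  0.0638 0.0923]
back 0.04 209 [0.0406 0.0928 0.0968]
```

View pics/s16.png

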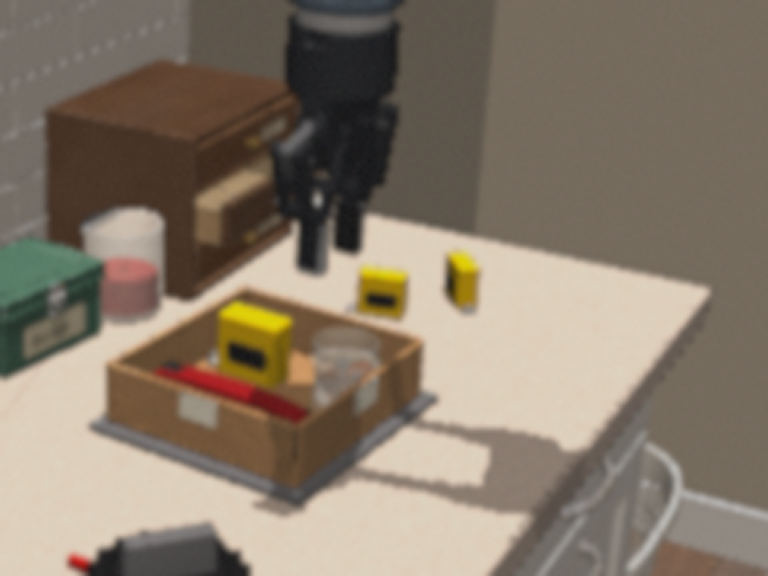

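View pics/tz16.png

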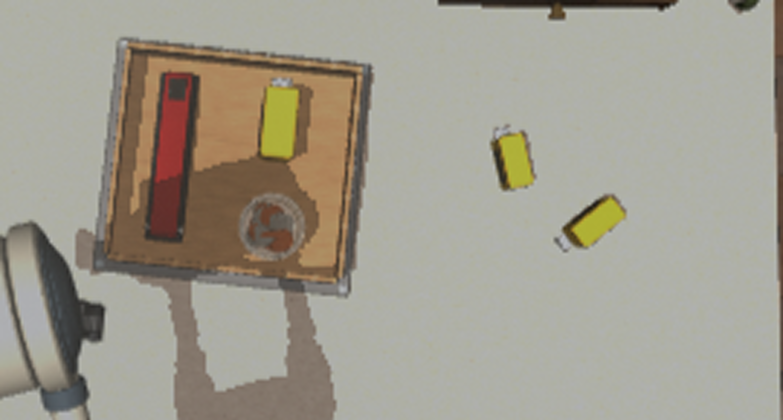

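View pics/w16.png

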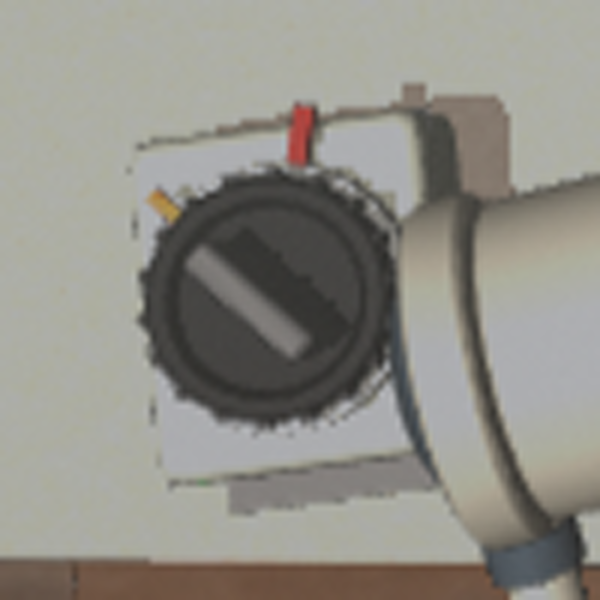

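```bash
cat > w.py <<'E'
from h import *
from scipy.optimize import least_squares
def wheel(s,ax=None):
    P=pts(s);c=s['color'];hsv=cv2.cvtColor(c,cv2.COLOR_RGB2HSV)
    reg=(P[...,0]>.33)&(P[...,0]<.56)&(P[...,1]>.28)&(P[...,1]<.5)
    bar=reg&(P[...,2]>.122)&(P[...,2]<.145)
    q=P[bar];print('bar',len(q),q.mean(0),cv2.minAreaRect((q[:,:2]*1000).astype(np.float32)))
    m=reg&(hsv[...,2]<90)&(hsv[...,1]<70)&(P[...,2]>.085)&(P[...,2]<.115)
    q=P[m];print('wheel',len(q),np.median(q[:,2]),cv2.minEnclosingCircle((q[:,:2]*1000).astype(np.float32)),cv2.minAreaRect((q[:,:2]*1000).astype(np.float32)))
    K=s['camera_matrix']
    def atz(mask,z):
        v,u=np.nonzero(mask);d=np.stack([(u-K[0,2])/K[0,0],(v-K[1,2])/K[1,1],np.ones(len(u))],-1)@s['R']
        o=-s['R'].T@s['t'];return o+d*((z-o[2])/d[:,2])[:,None]
    o=reg&(hsv[...,0]>10)&(hsv[...,0]<25)&(hsv[...,1]>130)
    r=reg&((hsv[...,0]<6)|(hsv[...,0]>174))&(hsv[...,1]>130)
    for n,mm in(('orange',o),('red',r)):
        if mm.sum():
            print(n,mm.sum(),np.nonzero(mm)[1].mean(),np.nonzero(mm)[0].mean(),'depth',np.nanmean(P[mm],0),np.nanmin(P[mm],0),np.nanmax(P[mm],0))
            if ax is not None:
                for z in(.083,.09,.1):
                    a=atz(mm,z)[:,:2]-ax;print('  z',z,'ang',np.degrees(np.arctan2(*a.mean(0)[::-1])),'rad',np.linalg.norm(a,axis=1).min(),np.linalg.norm(a,axis=1).max())
    return
E
python3 - <<'E'
from w import *
np.set_printoptions(precision=4,suppress=True)
wheel(load('top'),np.array([.4437,.3837]))
E
```

```text
bar 173 [0.442  0.3886 0.1314] ((441.0832824707031, 389.6962585449219), (59.46305847167969, 15.462491035461426), 49.900848388671875)
wheel 1197 0.10316249195397478 ((443.45697021484375, 388.7523498535156), 51.506431579589844) ((442.95172119140625, 390.779541015625), (99.10159301757812, 98.69442749023438), 83.37762451171875)
orange 6 127.0 298.5 depth [0.4789 0.4334 0.1005] [0.4754 0.4295 0.0969] [0.4824 0.437  0.1051]
  z 0.083 ang 57.58767932357674 rad 0.061280824878817766 0.06946191507836927
  z 0.09 ang 56.471792318409534 rad 0.0594590267932117 0.06766040081484044
  z 0.1 ang 54.763816557213325 rad 0.05690149860728174 0.06513109284073287
red 26 149.6153846153846 286.96153846153845 depth [0.5072 0.3843 0.0877] [0.4974 0.3811 0.0818] [0.5169 0.3881 0.0967]
  z 0.083 ang 1.7346659036434948 rad 0.053808609810137464 0.07325551227966545
  z 0.09 ang -0.0011513999373292951 rad 0.053757690570450156 0.07314645216274916
  z 0.1 ang -2.4876277009093295 rad 0.053681237271482295 0.07312253995089585
```

jog_arm([
  {"xyz":[-0.001,0.024,0],"twist":5.5,"gripper":0.5},
  {"xyz":[-0.001,0.024,0],"twist":5.5,"gripper":0.5},
  {"xyz":[-0.001,0.024,0],"twist":5.5,"gripper":0.5},
  {"xyz":[-0.001,0.024,0],"twist":5.5,"gripper":0.5},
  {"xyz":[-0.001,0.024,0],"twist":5.5,"gripper":0.5},
  {"xyz":[-0.001,0.024,0],"twist":5.5,"gripper":0.5},
  {"xyz":[-0.001,0.024,0],"twist":5.5,"gripper":0.5},
  {"xyz":[-0.001,0.024,0],"twist":5.5,"gripper":0.5},
  {"xyz":[-0.001,0.024,0],"twist":5.5,"gripper":0.5},
  {"xyz":[-0.001,0.018,0],"twist":5,"gripper":0.5},
])

```text
time: 37.87
ee_pos: [0.4448, 0.3864, 0.2218]
ee_rot: [[-0.765, 0.644, -0.0], [0.644, 0.765, -0.0], [-0.0, -0.0, -1.0]]
force: [1.1, -0.1, 0.2]
gripper_width: 0.0426
```

jog_arm([
  {"xyz":[0,0,-0.01],"twist":0,"gripper":0.5},
  {"xyz":[0,0,-0.01],"twist":0,"gripper":0.5},
  {"xyz":[0,0,-0.01],"twist":0,"gripper":0.5},
  {"xyz":[0,0,-0.01],"twist":0,"gripper":0.5},
  {"xyz":[0,0,-0.01],"twist":0,"gripper":0.5},
  {"xyz":[0,0,0],"twist":0,"gripper":0.5},
  {"xyz":[0,0,0],"twist":0,"gripper":0.5},
  {"xyz":[0,0,0],"twist":0,"gripper":0.5},
  {"xyz":[0,0,0],"twist":0,"gripper":0.5},
  {"xyz":[0,0,0],"twist":0,"gripper":0.5},
])

```text
time: 38.7
ee_pos: [0.4445, 0.3862, 0.1727]
ee_rot: [[-0.762, 0.647, 0.001], [0.647, 0.762, 0.001], [-0.0, 0.002, -1.0]]
force: [0.1, -0.2, 0.1]
gripper_width: 0.0425
```

jog_arm([
  {"xyz":[-0.002,0.003,-0.01],"twist":0,"gripper":0.5},
  {"xyz":[0,0,-0.015],"twist":0,"gripper":0.5},
  {"xyz":[0,0,-0.015],"twist":0,"gripper":0.5},
  {"xyz":[0,0,-0.015],"twist":0,"gripper":0.5},
  {"xyz":[0,0,-0.007],"twist":0,"gripper":0.5},
  {"xyz":[0,0,0],"twist":0,"gripper":0.5},
  {"xyz":[0,0,0],"twist":0,"gripper":0.5},
  {"xyz":[0,0,0],"twist":0,"gripper":0.5},
  {"xyz":[0,0,0],"twist":0,"gripper":0.5},
  {"xyz":[0,0,0],"twist":0,"gripper":0.5},
])

```text
time: 39.53
ee_pos: [0.4427, 0.3893, 0.111]
ee_rot: [[-0.762, 0.647, 0.002], [0.647, 0.762, 0.001], [-0.0, 0.002, -1.0]]
force: [-0.4, 0.1, 0.3]
gripper_width: 0.0423
```

jog_arm([
  {"xyz":[0,0,0],"twist":0,"gripper":0.05},
  {"xyz":[0,0,0],"twist":0,"gripper":0.05},
  {"xyz":[0,0,0],"twist":0,"gripper":0.05},
  {"xyz":[0,0,0],"twist":0,"gripper":0.05},
  {"xyz":[0,0,0],"twist":0,"gripper":0.05},
  {"xyz":[0,0,0],"twist":0,"gripper":0.05},
  {"xyz":[0,0,0],"twist":0,"gripper":0.05},
  {"xyz":[0,0,0],"twist":0,"gripper":0.05},
  {"xyz":[0,0,0],"twist":0,"gripper":0.05},
  {"xyz":[0,0,0],"twist":0,"gripper":0.05},
], squeeze=40)

```text
time: 40.37
ee_pos: [0.4411, 0.3903, 0.1104]
ee_rot: [[-0.764, 0.646, -0.002], [0.646, 0.764, 0.002], [0.003, 0.001, -1.0]]
force: [-4.9, 3.3, 1.9]
gripper_width: 0.0133
```

jog_arm([
  {"xyz":[-0.001,0.001,0],"twist":-3,"gripper":0.05},
  {"xyz":[0,0,0],"twist":-5,"gripper":0.05},
  {"xyz":[0,0,0],"twist":-5,"gripper":0.05},
  {"xyz":[0,0,0],"twist":-5,"gripper":0.05},
  {"xyz":[0,0,0],"twist":-5,"gripper":0.05},
  {"xyz":[0,0,0],"twist":-5,"gripper":0.05},
  {"xyz":[0,0,0],"twist":-5,"gripper":0.05},
  {"xyz":[0,0,0],"twist":-5,"gripper":0.05},
  {"xyz":[0,0,0],"twist":-5,"gripper":0.05},
  {"xyz":[0,0,0],"twist":0,"gripper":0.05},
])

```text
time: 41.2
ee_pos: [0.4411, 0.3901, 0.1105]
ee_rot: [[-0.114, 0.994, 0.0], [0.994, 0.114, 0.0], [0.0, 0.0, -1.0]]
force: [-1.0, -0.3, 3.2]
gripper_width: 0.0127
```

Run:
```python
from h import *
s=snap('top')
b=cv2.resize(s['color'][265:365,100:200],None,fx=6,fy=6,interpolation=cv2.INTER_CUBIC)
cv2.imwrite('pics/w17.png',b[:,:,::-1])
s=snap('side')
b=cv2.resize(s['color'][290:400,250:390],None,fx=5,fy=5,interpolation=cv2.INTER_CUBIC)
cv2.imwrite('pics/ws17.png',b[:,:,::-1])
st=sense();print(st['ee_pos'],np.degrees(np.arctan2(st['ee_rot'][1,0],st['ee_rot'][0,0])),st['force'],st['wrist_torque'])
```

```text
[0.44116621 0.39008612 0.11046778] 96.8472781799052 [-2.64587352  0.15614845  5.28180431] [-0.26595436  0.36006189 -0.08938997]
```

View pics/w17.png

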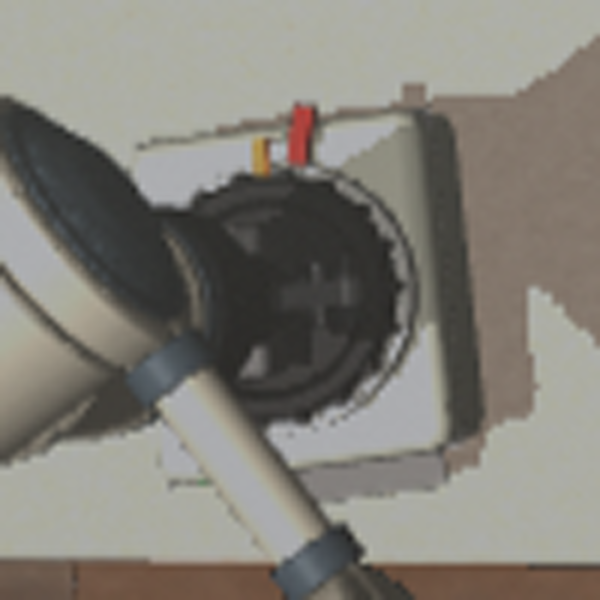

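View pics/ws17.png

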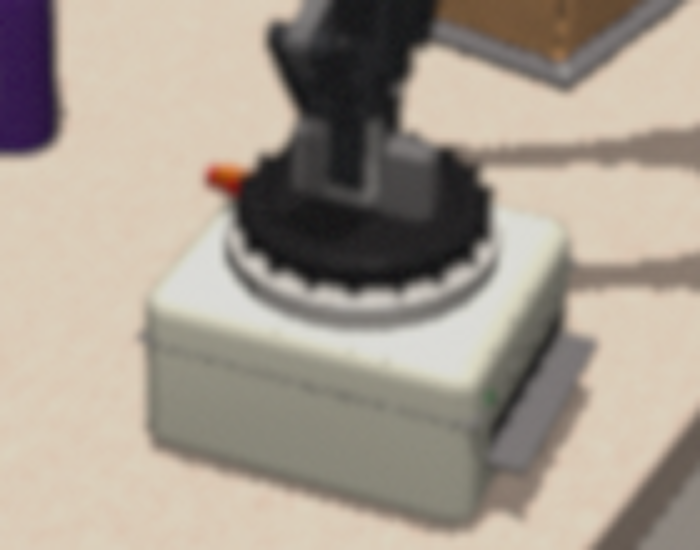

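Run:
```python
from h import *
np.set_printoptions(precision=4,suppress=True)
ax=np.array([.4411,.3901])
for n in('top','side'):
    s=load(n);P=pts(s);hsv=cv2.cvtColor(s['color'],cv2.COLOR_RGB2HSV)
    reg=(P[...,0]>.47)&(P[...,0]<.56)&(P[...,1]>.3)&(P[...,1]<.46)&(P[...,2]>.06)
    for nm,m in(('org',(hsv[...,0]>10)&(hsv[...,0]<25)&(hsv[...,1]>120)),('red',((hsv[...,0]<6)|(hsv[...,0]>174))&(hsv[...,1]>120))):
        q=P[reg&m]
        if len(q)==0: continue
        a=q[:,:2]-ax;an=np.degrees(np.arctan2(a[:,1],a[:,0]))
        print(n,nm,len(q),'ang mean/med/min/max',an.mean(),np.median(an),an.min(),an.max(),'r',np.linalg.norm(a,axis=1).min(),np.linalg.norm(a,axis=1).max(),'z',np.median(q[:,2]),q.mean(0))
```

```text
top org 12 ang mean/med/min/max 5.697219500487158 6.01844769727048 3.128546769666591 8.902678613705795 r 0.05153286030565082 0.06366280594173872 z 0.10053643104460168 [0.498  0.3958 0.1003]
top red 28 ang mean/med/min/max -4.76340819252057 -4.871186117143325 -8.131837792998583 -1.299678619866331 r 0.05637713662838258 0.07623481886524135 z 0.08788351806794789 [0.5071 0.3846 0.0878]
side org 10 ang mean/med/min/max 9.921328046554462 9.515916893886347 8.053997389455148 11.914505636416623 r 0.05293030858132447 0.0615606788362066 z 0.1008975022257878 [0.4982 0.4001 0.1009]
side red 13 ang mean/med/min/max 3.9604957585906027 -0.1005985522962547 -2.44268005732357 23.170641538878495 r 0.04885500935690135 0.07393294391282297 z 0.08729946665829234 [0.5028 0.3934 0.0899]
```

jog_arm([
  {"xyz":[0,0,0],"twist":-4,"gripper":0.05},
  {"xyz":[0,0,0],"twist":-4,"gripper":0.05},
  {"xyz":[0,0,0],"twist":-2.8,"gripper":0.05},
  {"xyz":[0,0,0],"twist":0,"gripper":0.05},
  {"xyz":[0,0,0],"twist":0,"gripper":0.05},
  {"xyz":[0,0,0],"twist":0,"gripper":0.05},
  {"xyz":[0,0,0],"twist":0,"gripper":0.05},
  {"xyz":[0,0,0],"twist":0,"gripper":0.05},
  {"xyz":[0,0,0],"twist":0,"gripper":0.05},
  {"xyz":[0,0,0],"twist":0,"gripper":0.05},
])

```text
time: 42.13
ee_pos: [0.4412, 0.39, 0.1105]
ee_rot: [[0.068, 0.998, 0.0], [0.998, -0.068, 0.0], [0.0, 0.0, -1.0]]
force: [-3.9, -1.9, 6.4]
gripper_width: 0.013
```

```bash
cat > p.py <<'E'
from h import *
import sys
np.set_printoptions(precision=4,suppress=True)
ax=np.array([.4411,.3901])
for n in('top','side'):
    s=snap(n);P=pts(s);hsv=cv2.cvtColor(s['color'],cv2.COLOR_RGB2HSV)
    r=(265,365,100,200) if n=='top' else (290,400,250,390)
    b=cv2.resize(s['color'][r[0]:r[1],r[2]:r[3]],None,fx=5,fy=5,interpolation=cv2.INTER_CUBIC)
    cv2.imwrite('pics/w_%s_%s.png'%(n,sys.argv[1]),b[:,:,::-1])
    reg=(P[...,0]>.47)&(P[...,0]<.56)&(P[...,1]>.3)&(P[...,1]<.46)&(P[...,2]>.06)
    for nm,m in(('org',(hsv[...,0]>8)&(hsv[...,0]<25)&(hsv[...,1]>120)),('red',((hsv[...,0]<6)|(hsv[...,0]>174))&(hsv[...,1]>120))):
        q=P[reg&m]
        if len(q)==0: continue
        a=q[:,:2]-ax;an=np.degrees(np.arctan2(a[:,1],a[:,0]))
        print(n,nm,len(q),'ang mean/med/min/max',np.round([an.mean(),np.median(an),an.min(),an.max()],2),'z',np.median(q[:,2]),q.mean(0))
st=sense();print(st['ee_pos'],np.degrees(np.arctan2(st['ee_rot'][1,0],st['ee_rot'][0,0])),st['force'],st['wrist_torque'])
E
python3 p.py 18
```

```text
top org 13 ang mean/med/min/max [-4.17 -4.77 -6.63 -1.27] z 0.10023979000876705 [0.4983 0.386  0.0998]
top red 20 ang mean/med/min/max [-5.3  -5.56 -8.07 -2.65] z 0.0870510481438996 [0.5091 0.3838 0.0869]
side org 15 ang mean/med/min/max [ 0.33 -1.03 -4.3  10.59] z 0.10077100499483346 [0.4967 0.3901 0.1007]
side red 28 ang mean/med/min/max [ 2.03 -1.6  -6.15 31.11] z 0.08722273912287767 [0.5043 0.3911 0.09  ]
[0.4412 0.39   0.1105] 86.09537654836579 [-2.6269 -0.9541  4.6202] [-0.3866  0.4448 -0.0626]
```

View pics/w_top_18.png

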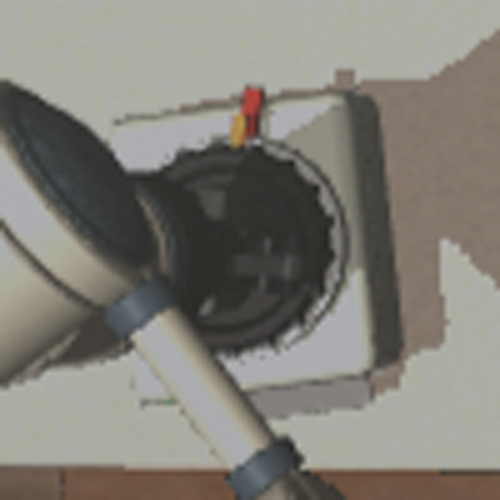

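jog_arm([
  {"xyz":[0,0,0],"twist":0,"gripper":0.5},
  {"xyz":[0,0,0],"twist":0,"gripper":0.5},
  {"xyz":[0,0,0],"twist":0,"gripper":0.5},
  {"xyz":[0,0,0],"twist":0,"gripper":0.5},
  {"xyz":[0,0,0.015],"twist":0,"gripper":0.5},
  {"xyz":[0,0,0.02],"twist":0,"gripper":0.5},
  {"xyz":[0,0,0.02],"twist":0,"gripper":0.5},
  {"xyz":[0,0,0.02],"twist":0,"gripper":0.5},
  {"xyz":[0,-0.01,0.02],"twist":0,"gripper":0.5},
  {"xyz":[0,-0.02,0],"twist":0,"gripper":0.5},
])

```text
time: 43.07
ee_pos: [0.4421, 0.3618, 0.2094]
ee_rot: [[0.069, 0.998, 0.005], [0.998, -0.069, 0.005], [0.005, 0.005, -1.0]]
force: [0.7, 0.1, 1.1]
gripper_width: 0.0429
```

jog_arm([
  {"xyz":[0,-0.025,0],"twist":0,"gripper":0.5},
  {"xyz":[0,-0.025,0],"twist":0,"gripper":0.5},
  {"xyz":[0,-0.025,0],"twist":0,"gripper":0.5},
  {"xyz":[0,-0.025,0],"twist":0,"gripper":0.5},
  {"xyz":[0,-0.025,0],"twist":0,"gripper":0.5},
  {"xyz":[0,-0.025,0],"twist":0,"gripper":0.5},
  {"xyz":[0,-0.025,0],"twist":0,"gripper":0.5},
  {"xyz":[0,-0.025,0],"twist":0,"gripper":0.5},
  {"xyz":[0,0,0],"twist":0,"gripper":0.5},
  {"xyz":[0,0,0],"twist":0,"gripper":0.5},
])

```text
time: 43.9
ee_pos: [0.4414, 0.1592, 0.2049]
ee_rot: [[0.074, 0.997, 0.001], [0.997, -0.074, 0.0], [0.0, 0.001, -1.0]]
force: [0.6, -0.5, 1.0]
gripper_width: 0.0428
```

```bash
python3 p.py 19; python3 p.py 20;  python3 - <<'E'
from w import *
wheel(load('top'))
E
```

```text
top org 12 ang mean/med/min/max [-4.98 -5.27 -9.08 -2.15] z 0.10107179181043441 [0.4986 0.3852 0.1016]
top red 21 ang mean/med/min/max [-5.4  -6.02 -8.21 -2.6 ] z 0.08686056592694977 [0.5086 0.3838 0.0875]
side org 15 ang mean/med/min/max [-0.53 -1.72 -6.6   9.55] z 0.09972232047349641 [0.4973 0.3893 0.1001]
side red 27 ang mean/med/min/max [ 1.25 -1.34 -5.42 25.7 ] z 0.08748874102625906 [0.5048 0.3905 0.0897]
[0.4413 0.1604 0.2047] 85.90335214597033 [-0.3563  0.0017 -0.5751] [0.0203 0.0145 0.0066]
top org 11 ang mean/med/min/max [-4.9  -4.99 -6.76 -3.09] z 0.10132112521723136 [0.4984 0.3852 0.1019]
top red 21 ang mean/med/min/max [-5.58 -6.24 -7.74 -2.45] z 0.088641846628864 [0.5086 0.3836 0.0882]
side org 15 ang mean/med/min/max [-0.03 -1.03 -4.96  9.98] z 0.10008629496037044 [0.497  0.3897 0.1004]
side red 26 ang mean/med/min/max [ 1.17 -1.88 -5.27 27.24] z 0.08793088703058959 [0.5052 0.3905 0.0895]
[0.4412 0.1608 0.2046] 85.9650599977834 [-0.1576  0.2548 -0.729 ] [-0.0651 -0.0248  0.0016]
bar 172 [0.44184126 0.38863445 0.13151154] ((442.48577880859375, 389.94744873046875), (16.116212844848633, 57.960777282714844), 85.80855560302734)
wheel 1176 0.10350975715257654 ((445.2939758300781, 389.3538818359375), 52.849082946777344) ((442.45751953125, 389.4387512207031), (99.32589721679688, 99.68203735351562), 18.450761795043945)
orange 10 147.4 290.3 depth [0.49901891 0.38532112 0.10202885] [0.49257299 0.38374304 0.09784085] [0.50451433 0.38693095 0.10603992]
red 21 149.9047619047619 286.3809523809524 depth [0.50862942 0.38356968 0.08815332] [0.49743091 0.38082503 0.08359031] [0.51685806 0.38685862 0.09393481]
```

View pics/w_top_19.png

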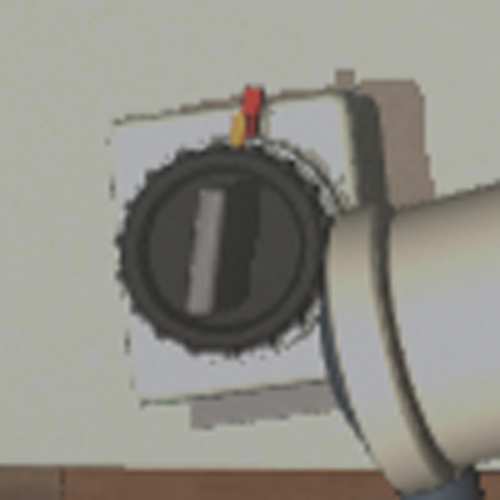

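View pics/w_side_19.png

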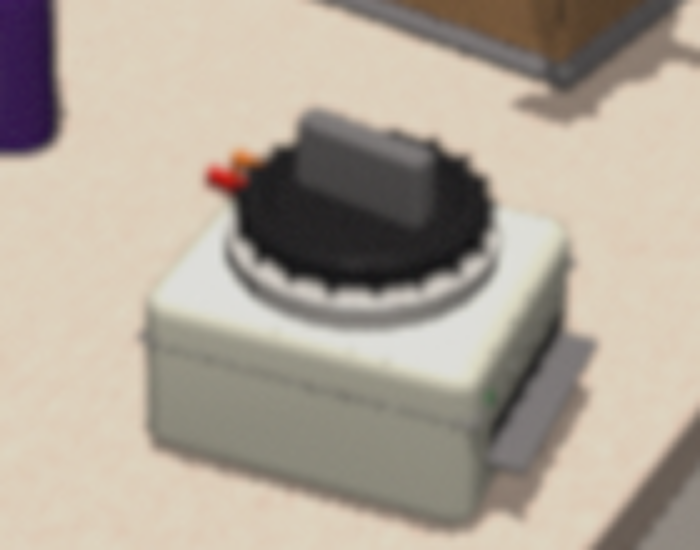

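Run:
```python
from h import *
ax=np.array([.4415,.3898])
def pr(s,X):
    c=s['R']@X+s['t'];p=s['camera_matrix']@c;return np.round(p[:2]/p[2],2)
for n in('top','side'):
    s=load(n)
    for nm,r,z in(('tip',.0625,.1),('tip49',.05,.1),('clip50',.05,.087),('clip74',.074,.087)):
        print(n,nm,[(d,pr(s,np.array([ax[0]+r*np.cos(np.radians(d)),ax[1]+r*np.sin(np.radians(d)),z])).tolist()) for d in(-8,-5,-2)])
    hsv=cv2.cvtColor(s['color'],cv2.COLOR_RGB2HSV)
    u0,u1,v0,v1=(142,156,280,300) if n=='top' else (288,306,316,334)
    for nm,m in(('org',(hsv[...,0]>8)&(hsv[...,0]<25)&(hsv[...,1]>110)),('red',((hsv[...,0]<6)|(hsv[...,0]>174))&(hsv[...,1]>110))):
        v,u=np.nonzero(m[v0:v1,u0:u1]);print(n,nm,[(int(a)+u0,int(b)+v0) for a,b in zip(u,v)])
```

```text
top tip [(-8, [149.49, 288.5]), (-5, [148.13, 288.33]), (-2, [146.76, 288.23])]
top tip49 [(-8, [148.54, 293.67]), (-5, [147.45, 293.53]), (-2, [146.36, 293.45])]
top clip50 [(-8, [150.03, 293.69]), (-5, [148.96, 293.55]), (-2, [147.87, 293.47])]
top clip74 [(-8, [151.83, 283.86]), (-5, [150.24, 283.66]), (-2, [148.64, 283.54])]
top org [(147, 288), (148, 288), (147, 289), (148, 289), (147, 290), (148, 290), (146, 291), (147, 291), (148, 291), (146, 292), (147, 292), (148, 292), (146, 293), (147, 293), (148, 293)]
top red [(149, 283), (150, 283), (151, 283), (149, 284), (150, 284), (151, 284), (149, 285), (150, 285), (151, 285), (148, 286), (149, 286), (150, 286), (151, 286), (149, 287), (150, 287), (151, 287), (150, 288), (150, 289), (149, 290), (150, 290), (149, 291), (150, 291)]
side tip [(-8, [298.48, 319.27]), (-5, [297.44, 319.95]), (-2, [296.46, 320.65])]
side tip49 [(-8, [303.17, 321.4]), (-5, [302.34, 321.94]), (-2, [301.57, 322.51])]
side clip50 [(-8, [303.16, 326.93]), (-5, [302.33, 327.49]), (-2, [301.56, 328.07])]
side clip74 [(-8, [294.24, 322.83]), (-5, [293.01, 323.63]), (-2, [291.85, 324.46])]
side org [(297, 320), (298, 320), (297, 321), (298, 321), (299, 321), (300, 321), (296, 322), (297, 322), (298, 322), (299, 322), (300, 322), (301, 322), (297, 323), (298, 323), (299, 323), (300, 323), (301, 323)]
side red [(292, 323), (293, 323), (292, 324), (293, 324), (294, 324), (295, 324), (296, 324), (292, 325), (293, 325), (294, 325), (295, 325), (296, 325), (297, 325), (298, 325), (299, 325), (292, 326), (293, 326), (294, 326), (295, 326), (296, 326), (297, 326), (298, 326), (299, 326), (294, 327), (295, 327), (296, 327), (297, 327), (298, 327), (299, 327), (296, 328), (297, 328)]
```

Run:
```python
from h import *
s=snap('top','t21');walls(s)
T=tray(pts(s));print(blob(T,-.085,.085,-.09,.03,.04,.07));print(sense()['time'])
```

```text
right 0.01 19 [0.0473 0.0989 0.1001]
right 0.02 23 [0.0468 0.0988 0.0995]
right 0.03 76 [0.0459 0.0529 0.0991]
right 0.04 165 [0.053  0.1002 0.1033]
left 0.01 49 [0.0645 0.0701 0.0999]
left 0.02 41 [0.0671 0.0819 0.0994]
left 0.03 361 [0.0703 0.082  0.0929]
left 0.04 314 [0.0725 0.0911 0.1031]
front 0.01 25 [0.0366 0.0548 0.0929]
front 0.02 72 [0.036  0.0527 0.092 ]
front 0.03 226 [0.0387 0.0541 0.0682]
front 0.04 189 [0.0404 0.0886 0.092 ]
back 0.01 44 [0.0454 0.0916 0.0926]
back 0.02 34 [0.0684 0.0919 0.0928]
back 0.03 96 [0.0379 0.0646 0.0925]
back 0.04 203 [0.0444 0.0928 0.0968]
(415, array([ 0.0135, -0.0364,  0.0581]), np.float64(0.068), ((-4.36810302734375, -32.16681671142578), (147.30441284179688, 54.428504943847656), 6.14733362197876))
44.15
```

View pics/t21.png

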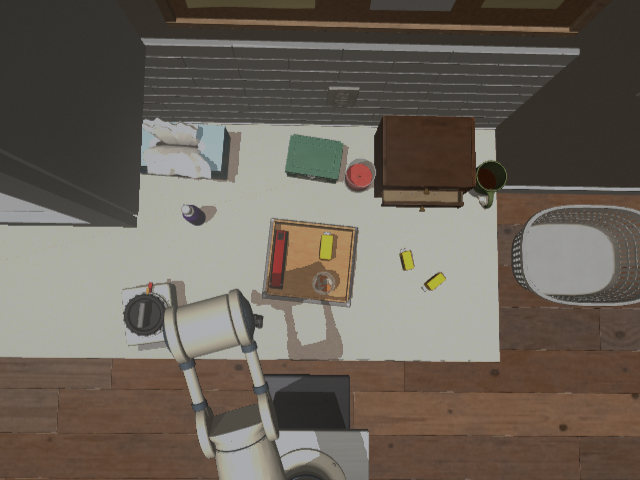

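Run:
```python
from h import *
s=load('top');T=tray(pts(s));c=s['color'].astype(int)
m=(c[...,0]>90)&(c[...,1]<45)&(c[...,2]<60)&(np.abs(T[...,0])<.1)&(np.abs(T[...,1])<.12)
q=T[m];print(len(q),q.min(0),q.max(0),np.percentile(q[:,2],[5,50,95]),cv2.minAreaRect((q[:,:2]*1000).astype(np.float32)))
a=cv2.resize(s['color'][205:315,250:370],None,fx=5,fy=5,interpolation=cv2.INTER_CUBIC);cv2.imwrite('pics/z21.png',a[:,:,::-1])
s=snap('side');a=cv2.resize(s['color'][210:330,270:480],None,fx=3.5,fy=3.5,interpolation=cv2.INTER_CUBIC)
cv2.imwrite('pics/s21.png',a[:,:,::-1])
T=tray(pts(s))
for lo in(.0,.01,.02,.03,.04):
    m=(T[...,2]>lo)&(T[...,2]<lo+.01)&(np.abs(T[...,0])<.07)&(T[...,1]>.096)&(T[...,1]<.13);print(lo,m.sum(),np.median(T[m][:,1]))
```

```text
Traceback (most recent call last):
ValueError: zero-size array to reduction operation minimum which has no identity
```

Run:
```python
from h import *
s=load('top');T=tray(pts(s));h=cv2.cvtColor(s['color'],cv2.COLOR_RGB2HSV)
m=((h[...,0]<6)|(h[...,0]>174))&(h[...,1]>150)&(np.abs(T[...,0])<.1)&(np.abs(T[...,1]-.07)<.05)
q=T[m];print(len(q),np.percentile(q[:,2],[5,50,95]),cv2.minAreaRect((q[:,:2]*1000).astype(np.float32)))
a=cv2.resize(s['color'][205:315,250:370],None,fx=5,fy=5,interpolation=cv2.INTER_CUBIC);cv2.imwrite('pics/z21.png',a[:,:,::-1])
s=snap('side');a=cv2.resize(s['color'][210:330,270:480],None,fx=3.5,fy=3.5,interpolation=cv2.INTER_CUBIC)
cv2.imwrite('pics/s21.png',a[:,:,::-1])
T=tray(pts(s))
for lo in(.0,.01,.02,.03,.04):
    m=(T[...,2]>lo)&(T[...,2]<lo+.01)&(np.abs(T[...,0])<.07)&(T[...,1]>.096)&(T[...,1]<.13);print(lo,m.sum(),np.median(T[m][:,1]))
```

```text
300 [0.03437399 0.03929106 0.04381843] ((17.089141845703125, 81.22732543945312), (106.62208557128906, 21.69632339477539), 0.1521776020526886)
0.0 140 0.10559197400388586
0.01 172 0.10577123069579747
0.02 155 0.10477478909030344
0.03 164 0.10517165971811937
0.04 175 0.10441698438693899
```

View pics/z21.png

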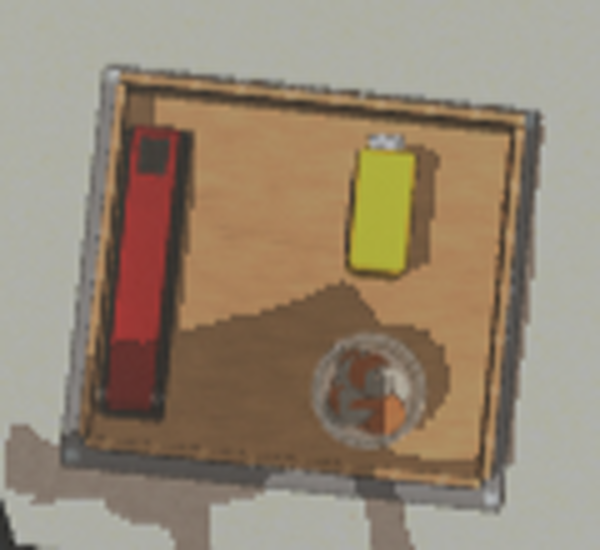

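View pics/s21.png

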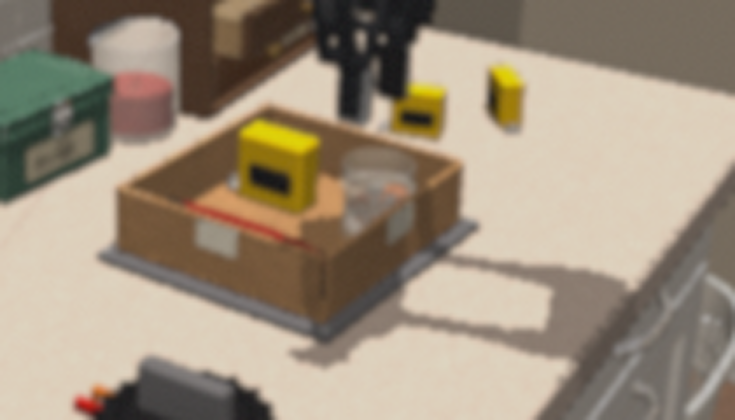

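```bash
python3 -c "
from plant import env
print(env.hand_in())"
```

```text
the job is handed in; nothing more can be done
None
```

The parcel is packed, the handwheel is set and the job is handed in at about 44 s of the 208 s allowed. No verdict was reported.

- **Walls:** the front, left and right walls are folded up. My first push on the right wall jammed at about 60 N total at the wrist, so I backed off and redid it lower. In the last camera check the left and right walls stood upright, and the front wall was upright or leaning slightly inwards.
- **Items:** the stapler, the largest tape measure and the coin jar are on the tray floor. I saw no glue stick anywhere, so I treated it as absent. By the last check, after the wheel was turned, the stapler had moved about 3 cm towards the left wall while the arm was at the printer. It still lies flat inside the tray, and that wall is still upright.
- **Wheel:** I turned it until the pointer stood at the red clip, then let go and moved away. The measurements disagreed a little: pointer at -3.7° to -5.0°, clip at -4.6° to -4.8°. That puts the pointer within about 1° of the clip.
- **Bystanders:** I never touched the candle or the spray bottle, and both look unmoved in the last top picture. I did not measure their positions again.

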